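Close the telescopic bow prop and put it away

TASK

The rehair is finished: stand the telescopic bow prop upright on the bare bench top and close it up there, first the thin fine tube fully home into the coarse tube, then turn the coarse tube clockwise out of its bayonet notch and push it fully home into the barrel, without leaning hard on it. Then stand the closed prop, still fully closed, in the empty bay of the wooden tray, and leave the jar, sanding block, scissors and tin where they are.

Things in the scene. Friction and masses are not known exactly. Their poses are not given: they have to be found in the camera images.
- bow_prop: the prop, a straight pillar, 0.61 kg, most of it in the foot; same point and axes as prop_foot. Upwards: green foot 60x60x12 mm, rubber sole; grey barrel 36 mm across, with a dark collar 40 mm across from 68 to 84 mm; brass coarse tube 29 mm across, its top collar 32 mm across and 12 high; steel fine tube 20 mm across; brass ring 36 mm across, 14 high; wooden fork 26x20 mm, 19 high. Closed 129 mm tall, open up to 204.
- prop_foot (a point): centre of the underside of the prop's green foot; z runs along the pillar from foot to fork. At the start the prop lies on the bench on one side face of the foot and on the rim of the ring, its axis about 4 degrees down towards the ring. It can be tipped up over the foot's lower edge.
- prop_collar (a point): centre of the dark knurled barrel collar (40 mm across, 16 mm high), on the axis 76 mm above the foot's underside: the place to carry the closed prop. If the closed prop is lifted by its ring or fork, the weight of foot and barrel (about 5 N) draws the fine tube out again.
- prop_ring (a point): centre of the brass knurled ring (36 mm across, 14 mm high) at the head of the fine tube, on the axis; all closed it is 103 mm above the foot's underside, with 12 mm clear between ring and barrel collar. Ring and both tubes turn as one in the barrel, so turning the ring turns the coarse tube.
- fine_draw (a joint): how far the fine tube is drawn out of the coarse tube, m; 0 = fully home (ring resting on the coarse tube's collar), up to 0.040. It slides with a steady friction of about 3 N and stays where it is left.
- coarse_draw (a joint): how far the coarse tube is drawn out of the barrel, m; 0 = fully home (its collar on the barrel collar), 0.035 = drawn out. It slides with about 6 N of friction and stays where it is left. At the start a brass pin on it sits in the side notch of the barrel's J-shaped slot and stops it solidly from going in.
- coarse_turn (a joint): angle of the coarse tube in the barrel, rad; 0 = pin over the long straight slot (it goes in within about 0.08 rad; stop at -0.03); positive = anticlockwise seen from the fork end, pin in the notch. Starts at 0.55 to 0.85, must be turned clockwise, seen from above when the prop stands; friction about 0.02 N m.
- tray_bay (a point): centre of the felt floor of the empty bay of the fixed wooden two-bay tray, 6 mm above the bench; the bay is 100 mm (its x) by 94 mm (its y) inside, its walls 6 mm thick and 24 mm high above the bench. The other bay lies at -y and holds the red tin.
- red_tin: round red tin, 55 mm across, 18 mm high, in the other bay of the tray; origin at its underside; to be left alone
- shellac_jar: amber jar with a pale lid, 60 mm across, 84 mm high, on the bench; origin at its underside; to be left alone
- sanding_block: tan sanding block 42 x 85 x 28 mm on the bench; origin at its underside; to be left alone
- red_scissors: red-handled scissors, 76 x 126 x 8 mm, flat on the bench; origin at the underside; to be left alone
- work_bench: the bench; its top is z = 0

How it is judged:
By the outcome, as a careful person would: the job done as asked, in the order asked, and still so for the second after the job is handed in, with the robot touching nothing.
It also fails if it takes over 58 s, if anything falls off the work surface, if the arm or the gripper's body presses on something with over 40 N, if the wrist force passes 120 N, or if a joint passes its speed limit or range.

ROBOT

A 6-joint arm with a two-finger parallel gripper is mounted at the origin on a cart in front of the work surface, level with it; the furniture and walls round the work are solid. World frame = base frame: x ahead of the robot, y to its left, z up, the work surface at z = 0. Lengths are in m, angles in rad, forces in N, time in s.
With the tool pointing down it reaches from about 0.35 to 0.975 m from the base axis. Payload 4.9 kg.
Tool frame: the origin (TCP) lies midway between the tips of the shut fingers; the grasp point (between the pads) lies 19 mm behind it; x points along the fingers, y is the direction in which the jaws open and shut, and the axes are right-handed (so a half turn about x gives the same grasp; the last joint's range is limited). The gripper opens to 85 mm and grips with 20 to 120 N. Pads are 22 mm wide; open, the fingers measure 114 mm over their backs; the gripper's body (76 mm by 85 mm) begins 54 mm behind the grasp point. The pads swing forward as they close: fully open they stand 13 mm farther back than shut.
Start: joints at [-1.221, 0.053, 1.613, -0, 1.476, -0.119], TCP at [0.282, -0.558, 0.231] pointing down, gripper open.
Joint ranges: [-3.01, 3.01], [-1.01, 2.22], [0.06, 2.58], [-1.02, 4.17], [0.09, 2.62], [-3.14, 3.14]. Speed limits (rad/s): [2.57, 2.57, 3.14, 3.14, 3.14, 3.14].

INTERFACE

Orientations are given as a rotation vector (axis times angle).
In Python, from station import ctrl gives the robot as it stands.
- The arm moves only by the shell command python3 -m handwheel 'ROWS' [FORCE]. ROWS is JSON, a list of rows, each a list of 3 entries, a list of its own where there are three numbers: the finger opening in m, from 0 to 0.0854, then the shift along the tool's x, y, z in m, then the turn, a rotation vector about the tool's x, y, z in degrees. In form: [[claw, [dx, dy, dz], [ax, ay, az]], ...]. A call has 1 to 10 rows; each row shifts and turns the commanded pose from where the row before left it, along the tool's axes as they then stand; what a row does not reach is not made up. A row lasts 1/12 s, in which the tool goes at most 41.7 mm and 7.16 degrees, less where a joint would pass 70% of its speed; a pose out of reach is approached as far as the arm can. A call with a gripper value outside its range is refused whole. The fingers move at their own pace and stop on an object; FORCE is the grip in N (left out, the last holds). Time passes only in rows, so rows that do not move let the fingers close. It gives the time, the measured TCP pose, the force and the opening at its end, in the units of the state.
- ctrl.get_obs(): the state, without advancing time (a new reading comes with each control period).
- ctrl.get_image(name): name is "side" or "top" or "wrist"; returns the picture (400x640x3 uint8, red, green, blue); there is no depth.
- ctrl.camera_params(name): a dict with "vertical_fov" (degrees; the focal length in pixels is half the picture's height over the tangent of half this angle, whatever the lens; pixels are square), "cx", "cy" (the principal point, pixels), "rvec" (rotation vector, rad) and "tvec" (3), from world to camera coordinates, as OpenCV has them; the wrist camera has in their place "T_tool_cam" (4x4, takes a point from camera to tool coordinates, whose origin is the TCP and whose axes are the tool frame's). Camera axes: x right, y down, z forward; pixel columns grow to the right and rows downward; lengths in m; the calibration is good to about 2 mm. A picture is of the moment at which its call begins: read the wrist's pose just before it. camera_params takes no time and is no camera call.
- ctrl.finish_job(): hands the job in, once; it reports no verdict.
Trained networks look in the newest picture that a camera, given by its name, has taken for a name from the list of things; names that differ only in an ending like _2 or _b are one class to them, and where a whole thing is asked for, a point or a joint stands for the part that bears it (a point fixed in the world has none). Each returns a list of dicts, best first, with "score" (0 to 1); they miss things now and then, are a little off and sometimes report something else, mostly with a low value. They report only what shows in the picture. A call takes as long as a camera call.
- ctrl.look_for(thing, camera): "box" ([centre column, centre row, width, height] in pixels, round what is visible of it).
- ctrl.silhouettes(thing, camera): "mask" (400x640 bool, what is visible of it) and "box" ([centre column, centre row, width, height] in pixels, round what is visible of it).
- ctrl.tip_of(thing, camera): "centre" ([row, column] in pixels: a listed point, or the origin of a listed thing).
The state is a dict: "t": time; "q": joint angles; "dq": joint speeds; "effort": joint torques, N m; "tool_pos": TCP position; "tool_rot": TCP orientation; "contact_force": force on the tool from outside, world axes, zero at the start; "wrist_torque": the same for the moment, N m; "opening": finger opening in m.
Only numpy, scipy, OpenCV 4.12 (cv2) and the standard library are available. Lean on these libraries where they do the work, as an engineer would, in place of code of your own. Each camera call takes 0.05 s, during which the arm holds its last target.

## Working session

There is one attempt and no reset: what is moved stays moved. The work goes in short steps, Python scripts to look and compute and a shell command to move; the robot and the scene stay as the last step left them, time stands still between calls to the robot, and variables do not carry over. Pictures are saved under pics/ and viewed, and the job is handed in when it is done.

```bash
ls; mkdir -p pics; python3 - <<'E'
from station import ctrl
import cv2
o=ctrl.get_obs()
print({k:(v if not hasattr(v,'tolist') else v.tolist()) for k,v in o.items()})
for n in ["side","top","wrist"]:
    im=ctrl.get_image(n); cv2.imwrite(f"pics/a_{n}.png",im[:,:,::-1]); print(n,ctrl.camera_params(n))
E
```

```text
pics
{'t': 0.0, 'q': [-1.2210075543915309, 0.053342566758356705, 1.6142835287246216, 3.3847941183360195e-06, 1.476031632335355, -0.11904063596739926], 'dq': [0.001020993440835053, 0.0005589122715192008, -0.0001372477998555632, 0.0009363806973908311, 0.0013390541370028632, 0.001054520305940779], 'effort': [0.00030651280212623533, -39.36753988265991, -37.01806426048279, -0.00020519008103292435, 0.0067991715332027525, 4.758396130455367e-06], 'tool_pos': [0.2821635698209871, -0.5569786796848766, 0.2300781520661749], 'tool_rot': [1.9609070539873545, 0.47039883216603395, -1.9613796335352027], 'contact_force': [0.23333507838897366, -0.051733849060800335, -0.13239632977731086], 'wrist_torque': [-0.005876483607057562, -0.031840312715634166, 0.03491503680670686], 'opening': 0.08555088030778354}
side {'vertical_fov': 47.3148390106646, 'cx': 325.1510944602118, 'cy': 193.79059031971636, 'rvec': array([-0.04592325,  2.71183703, -1.56846471]), 'tvec': array([ 0.59852183, -0.25971822,  1.76708661])}
top {'vertical_fov': 54.90049241706569, 'cx': 312.8645963127066, 'cy': 194.94937008600283, 'rvec': array([ 2.11709287, -2.16691729,  0.17672532]), 'tvec': array([0.0396577 , 0.51109074, 0.91945368])}
wrist {'vertical_fov': 59.394198273651725, 'cx': 326.59625745950785, 'cy': 197.80880002466208, 'T_tool_cam': array([[-1.15881173e-03, -2.88121630e-01,  9.57593120e-01,
        -1.42022134e-01],
       [ 9.99999302e-01, -1.12799195e-04,  1.17618956e-03,
         2.27603246e-04],
       [-2.30869919e-04,  9.57593815e-01,  2.88121559e-01,
        -7.41304397e-02],
       [ 0.00000000e+00,  0.00000000e+00,  0.00000000e+00,
         1.00000000e+00]])}
```

View pics/a_side.png

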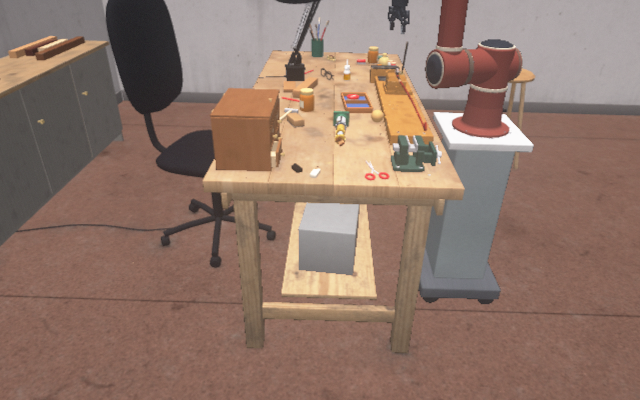

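View pics/a_top.png

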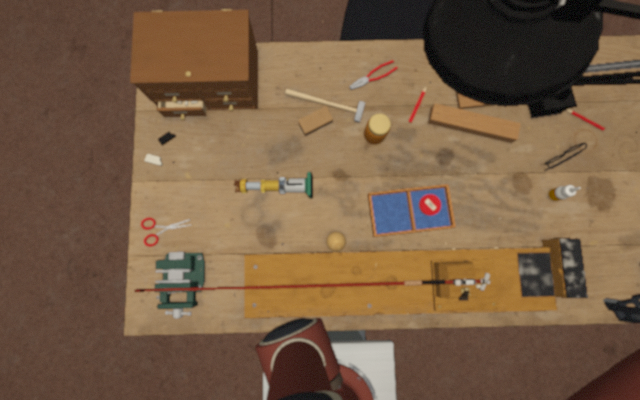

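View pics/a_wrist.png

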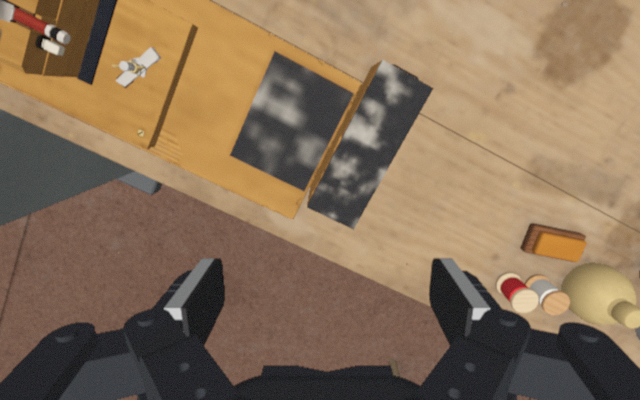

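```bash
cat > h.py <<'E'
from station import ctrl
import cv2, numpy as np
from scipy.spatial.transform import Rotation as R
def cam(n,obs=None):
    p=ctrl.camera_params(n); f=200/np.tan(np.radians(p['vertical_fov'])/2)
    K=np.array([[f,0,p['cx']],[0,f,p['cy']],[0,0,1]])
    if 'rvec' in p:
        Rm=R.from_rotvec(p['rvec']).as_matrix(); t=p['tvec']
    else:
        o=obs or ctrl.get_obs(); T=np.eye(4); T[:3,:3]=R.from_rotvec(o['tool_rot']).as_matrix(); T[:3,3]=o['tool_pos']
        M=np.linalg.inv(T@p['T_tool_cam']); Rm=M[:3,:3]; t=M[:3,3]
    return K,Rm,t
def ray(n,u,v,obs=None,c=None):
    K,Rm,t=c or cam(n,obs); d=Rm.T@np.linalg.inv(K)@np.array([u,v,1.]); return -Rm.T@t, d/np.linalg.norm(d)
def onz(n,u,v,z,obs=None,c=None):
    o,d=ray(n,u,v,obs,c); return o+d*(z-o[2])/d[2]
def proj(n,P,obs=None,c=None):
    K,Rm,t=c or cam(n,obs); q=K@(Rm@np.asarray(P,float)+t); return q[:2]/q[2]
def tool():
    o=ctrl.get_obs(); return np.array(o['tool_pos']), R.from_rotvec(o['tool_rot'])
def rows(target_p,target_R):
    "total shift in present tool frame and turn rotvec deg in tool frame"
    p,r=tool(); print('shift tool mm',(r.inv().apply(target_p-p)*1000).round(1),'turn deg',np.degrees((r.inv()*target_R).as_rotvec()).round(1))
def snap(name,fn,crop=None,s=1):
    o=ctrl.get_obs(); im=ctrl.get_image(name)[:,:,::-1].copy()
    if crop: im=im[crop[1]:crop[3],crop[0]:crop[2]]
    if s!=1: im=cv2.resize(im,None,fx=s,fy=s,interpolation=cv2.INTER_CUBIC)
    cv2.imwrite('pics/'+fn,im); return o
E
python3 - <<'E'
from h import *
np.set_printoptions(precision=4,suppress=True)
c=cam('top'); print('cam',-c[1].T@c[2], c[1])
p,r=tool(); print('tool axes',r.as_matrix())
for nm in ['bow_prop','prop_foot','prop_collar','prop_ring','tray_bay','red_tin','shellac_jar','sanding_block','red_scissors']:
    for d in ctrl.tip_of(nm,'top')[:2]:
        v,u=d['centre']; z={'prop_foot':.03,'bow_prop':.03,'prop_collar':.026,'prop_ring':.018,'tray_bay':.006}.get(nm,0)
        print(nm,round(d['score'],2),round(u,1),round(v,1),onz('top',u,v,z,c=c))
print(ctrl.get_obs()['t'])
snap('top','b_top.png',(220,140,480,260),3)
E
```

```text
cam [0.3609 0.0359 0.9882] [[-0.0236 -0.9997  0.0048]
 [-0.9873  0.0226 -0.1574]
 [ 0.1573 -0.0084 -0.9875]]
tool axes [[-0.0006  0.4518 -0.8921]
 [ 0.0015 -0.8921 -0.4518]
 [-1.     -0.0016 -0.0002]]
bow_prop 0.9 315.9 183.5 [0.5427 0.0193 0.03  ]
prop_foot 0.56 314.0 183.6 [0.5426 0.0241 0.03  ]
prop_collar 0.58 284.1 186.4 [0.5378 0.1001 0.026 ]
prop_ring 0.8 242.7 186.4 [0.5417 0.2065 0.018 ]
tray_bay 0.92 387.7 215.4 [ 0.4599 -0.1631  0.006 ]
red_tin 0.82 424.6 207.6 [ 0.4785 -0.261   0.    ]
shellac_jar 0.79 375.3 133.4 [ 0.6808 -0.1431  0.    ]
shellac_jar 0.41 166.5 227.8 [0.4418 0.404  0.    ]
sanding_block 0.86 316.5 123.5 [0.7118 0.0131 0.    ]
red_scissors 0.63 281.0 184.8 [0.547  0.1099 0.    ]
red_scissors 0.22 317.1 122.1 [0.7157 0.0114 0.    ]
0.6
```

View pics/b_top.png

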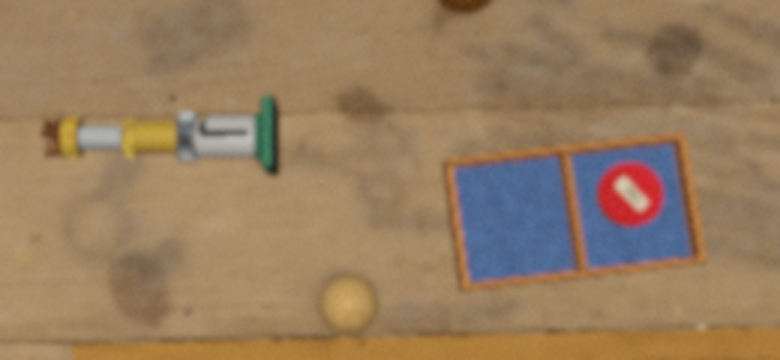

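```bash
python3 - <<'E'
from h import *
Rt=R.from_matrix(np.array([[0,1,0],[0,0,-1],[-1,0,0]]))
rows(np.array([.54,.12,.25]),Rt)
p,r=tool()
d=np.array([.54,.12,.25])-p
# if turn split over 20 rows, per-row shift in turning tool frame
n=20
tot=(r.inv()*Rt).as_rotvec()
for k in range(n):
    rk=r*R.from_rotvec(tot*k/n); print((rk.inv().apply(d/n)*1000).round(0),end=' ')
print(np.degrees(tot/n).round(2))
E
```

```text
shift tool mm [ -18.7 -488.1 -535.9] turn deg [-63.1   0.   -0. ]
[ -1. -24. -27.] [ -1. -23. -28.] [ -1. -21. -29.] [ -1. -20. -30.] [ -1. -18. -31.] [ -1. -16. -32.] [ -1. -14. -33.] [ -1. -13. -34.] [ -1. -11. -35.] [ -1.  -9. -35.] [ -1.  -7. -36.] [ -1.  -5. -36.] [ -1.  -3. -36.] [ -1.  -1. -36.] [ -1.   1. -36.] [ -1.   3. -36.] [ -1.   5. -36.] [ -1.   7. -36.] [ -1.   9. -35.] [ -1.  11. -35.] [-3.16  0.   -0.  ]
```

```bash
python3 -m handwheel '[[0.085,[-0.001,-0.024,-0.027],[-3.16,0,0]],[0.085,[-0.001,-0.023,-0.028],[-3.16,0,0]],[0.085,[-0.001,-0.021,-0.029],[-3.16,0,0]],[0.085,[-0.001,-0.020,-0.030],[-3.16,0,0]],[0.085,[-0.001,-0.018,-0.031],[-3.16,0,0]],[0.085,[-0.001,-0.016,-0.032],[-3.16,0,0]],[0.085,[-0.001,-0.014,-0.033],[-3.16,0,0]],[0.085,[-0.001,-0.013,-0.034],[-3.16,0,0]],[0.085,[-0.001,-0.011,-0.035],[-3.16,0,0]],[0.085,[-0.001,-0.009,-0.035],[-3.16,0,0]]]' 30
python3 -m handwheel '[[0.085,[-0.001,-0.007,-0.036],[-3.16,0,0]],[0.085,[-0.001,-0.005,-0.036],[-3.16,0,0]],[0.085,[-0.001,-0.003,-0.036],[-3.16,0,0]],[0.085,[-0.001,-0.001,-0.036],[-3.16,0,0]],[0.085,[-0.001,0.001,-0.036],[-3.16,0,0]],[0.085,[-0.001,0.003,-0.036],[-3.16,0,0]],[0.085,[-0.001,0.005,-0.036],[-3.16,0,0]],[0.085,[-0.001,0.007,-0.036],[-3.16,0,0]],[0.085,[-0.001,0.009,-0.035],[-3.16,0,0]],[0.085,[-0.001,0.011,-0.035],[-3.16,0,0]]]'
python3 -m handwheel '[[0.085,[0,0,0],[0,0,0]]]'
python3 - <<'E'
from h import *
np.set_printoptions(precision=4,suppress=True)
o=snap('wrist','c_wrist.png'); print(o['t'],o['q'],o['tool_pos'],R.from_rotvec(o['tool_rot']).as_matrix())
c=cam('wrist',o)
for nm in ['prop_foot','prop_collar','prop_ring']:
    for d in ctrl.tip_of(nm,'wrist')[:2]:
        v,u=d['centre']; z={'prop_foot':.03,'prop_collar':.026,'prop_ring':.018}[nm]
        print(nm,round(d['score'],2),round(u,1),round(v,1),onz('wrist',u,v,z,c=c))
E
```

```text
t: 1.48
tool_pos: [0.4097, -0.2181, 0.2416]
tool_rot: [1.601, 0.897, -1.6]
contact_force: [2.0, -0.6, 0.5]
opening: 0.085
t: 2.32
tool_pos: [0.5369, 0.1223, 0.2516]
tool_rot: [1.206, 1.211, -1.206]
contact_force: [1.1, -0.4, 0.7]
opening: 0.0849
t: 2.4
tool_pos: [0.5376, 0.1254, 0.2515]
tool_rot: [1.205, 1.214, -1.201]
contact_force: [-0.1, 0.1, -0.3]
opening: 0.0853
2.4 [ 0.0931 -0.134   1.7606  0.0024  1.5139  0.0845] [0.5376 0.1254 0.2515] [[ 0.0009  1.      0.0084]
 [ 0.0025  0.0084 -1.    ]
 [-1.      0.0009 -0.0024]]
prop_foot 0.71 324.9 250.3 [0.5377 0.0276 0.03  ]
prop_collar 0.93 329.8 183.2 [0.5424 0.105  0.026 ]
prop_ring 0.91 333.5 88.9 [0.5452 0.2025 0.018 ]
```

View pics/c_wrist.png

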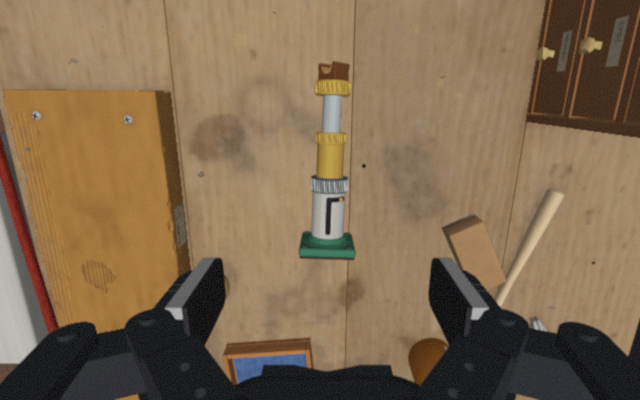

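```bash
cat >> h.py <<'E'
def Rtool(yaw_deg,lean_deg):
    "tool y along world (cos yaw, sin yaw,0); lean about tool y: + points toward +y"
    R0=R.from_matrix(np.array([[0,1,0],[0,0,-1],[-1,0,0.]]))
    return R.from_euler('z',yaw_deg,degrees=True)*R.from_euler('x',lean_deg,degrees=True)*R0
def plan(P,Rt,n):
    p,r=tool(); d=np.asarray(P)-p; tot=(r.inv()*Rt).as_rotvec()
    for k in range(n):
        rk=r*R.from_rotvec(tot*k/n); print((rk.inv().apply(d/n)*1000).round(1).tolist(),end=' ')
    print('deg',np.degrees(tot/n).round(2).tolist())
E
python3 - <<'E'
from h import *
Rt=Rtool(-2.5,-25); tx=Rt.apply([1,0,0]); print(tx)
G=np.array([.5424,.104,.0255]); F=G+.016*tx; print(F)
plan(F-.09*tx,Rt,6)
E
```

```text
[-0.01843435 -0.42221602 -0.90630779]
[0.54210505 0.09724454 0.01099908]
[26.4, 1.2, -2.6] [26.2, 1.3, -4.5] [25.8, 1.3, -6.4] [25.2, 1.2, -8.3] [24.6, 1.2, -10.1] [23.8, 1.2, -11.8] deg [0.41, -4.16, -0.09]
```

```bash
python3 -m handwheel '[[0.085,[0.0264,0.0012,-0.0026],[0.41,-4.16,-0.09]],[0.085,[0.0262,0.0013,-0.0045],[0.41,-4.16,-0.09]],[0.085,[0.0258,0.0013,-0.0064],[0.41,-4.16,-0.09]],[0.085,[0.0252,0.0012,-0.0083],[0.41,-4.16,-0.09]],[0.085,[0.0246,0.0012,-0.0101],[0.41,-4.16,-0.09]],[0.085,[0.0238,0.0012,-0.0118],[0.41,-4.16,-0.09]],[0.085,[0,0,0],[0,0,0]]]'
python3 - <<'E'
from h import *
np.set_printoptions(precision=4,suppress=True)
o=snap('wrist','d_wrist.png'); print(o['t'],o['q'],o['tool_pos'])
c=cam('wrist',o)
for nm in ['prop_foot','prop_collar','prop_ring']:
    for d in ctrl.tip_of(nm,'wrist')[:1]:
        v,u=d['centre']; z={'prop_foot':.03,'prop_collar':.026,'prop_ring':.018}[nm]
        print(nm,round(d['score'],2),round(u,1),round(v,1),onz('wrist',u,v,z,c=c))
Rt=Rtool(-2.5,-25); tx=Rt.apply([1,0,0])
plan(np.array([.5424,.104,.0255])+.016*tx,Rt,5)
E
```

```text
t: 3.18
tool_pos: [0.5393, 0.1349, 0.085]
tool_rot: [0.895, 0.874, -1.43]
contact_force: [-0.5, -0.6, -0.9]
opening: 0.0849
3.1833 [ 0.3108  0.1683  1.7929 -0.4158  1.3718  0.4737] [0.5393 0.1349 0.085 ]
prop_foot 0.79 332.8 291.3 [0.5397 0.0283 0.03  ]
prop_collar 0.79 329.9 216.5 [0.5403 0.1056 0.026 ]
prop_ring 0.69 332.8 55.7 [0.5451 0.2024 0.018 ]
[18.5, -0.4, -0.2] [18.5, -0.4, -0.2] [18.5, -0.4, -0.2] [18.5, -0.4, -0.2] [18.5, -0.4, -0.2] deg [-0.02, -0.03, -0.04]
```

View pics/d_wrist.png

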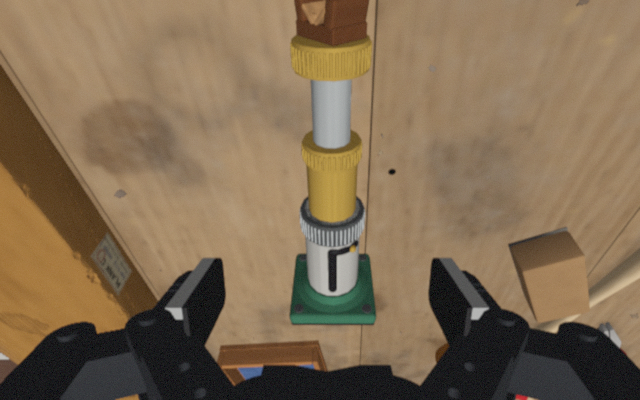

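```bash
python3 -m handwheel '[[0.085,[0.0185,-0.0003,0],[0,0,0]],[0.085,[0.0185,-0.0003,0],[0,0,0]],[0.085,[0.0185,-0.0003,0],[0,0,0]],[0.085,[0.0185,-0.0003,0],[0,0,0]],[0.085,[0.0175,0,0],[0,0,0]],[0.085,[0,0,0],[0,0,0]]]'
python3 -m handwheel '[[0.03,[0,0,0],[0,0,0]],[0.03,[0,0,0],[0,0,0]],[0.03,[0,0,0],[0,0,0]],[0.03,[0,0,0],[0,0,0]],[0.03,[0,0,0],[0,0,0]],[0.03,[0,0,0],[0,0,0]]]' 50
python3 -m handwheel '[[0.03,[0,0,0],[0,0,0]],[0.03,[0,0,0],[0,0,0]]]'
python3 - <<'E'
from h import *
o=snap('wrist','e_wrist.png'); print(o['t'],o['tool_pos'],o['contact_force'])
E
```

```text
t: 3.88
tool_pos: [0.5406, 0.0953, 0.0097]
tool_rot: [0.908, 0.868, -1.424]
contact_force: [-0.7, -1.2, -1.0]
opening: 0.085
t: 4.38
tool_pos: [0.5424, 0.098, 0.0119]
tool_rot: [0.908, 0.866, -1.42]
contact_force: [-1.1, 1.3, 4.2]
opening: 0.0384
t: 4.55
tool_pos: [0.5424, 0.098, 0.0119]
tool_rot: [0.908, 0.866, -1.42]
contact_force: [-1.6, 0.7, 6.0]
opening: 0.0384
4.55 [0.5424002  0.09800844 0.01189198] [-1.57054651  0.74162398  5.99826661]
```

View pics/e_wrist.png

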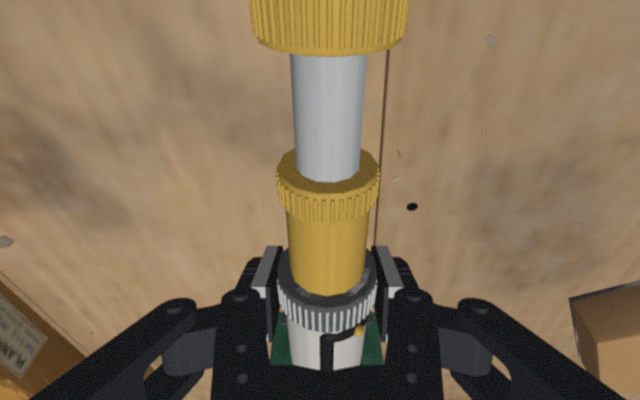

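```bash
python3 -m handwheel '[[0.03,[-0.016,0,0.007],[0,0,0]],[0.03,[-0.018,0,0.008],[0,0,0]],[0.03,[-0.018,0,0.008],[0,0,0]],[0.03,[-0.018,0,0.008],[0,0,0]],[0.03,[-0.018,0,0.008],[0,0,0]]]'
python3 - <<'E'
from h import *
p,r=tool(); print(p, r.as_matrix().round(3), ctrl.get_obs()['contact_force'],ctrl.get_obs()['q'])
E
```

```text
t: 5.02
tool_pos: [0.5401, 0.0998, 0.1054]
tool_rot: [0.906, 0.871, -1.421]
contact_force: [1.0, 0.8, -6.5]
opening: 0.0381
[0.54012706 0.09982561 0.10542305] [[-0.02   0.999 -0.037]
 [-0.42  -0.042 -0.907]
 [-0.907 -0.002  0.421]] [ 1.04357092  0.77416541 -6.52405615] [ 0.25220801  0.10502999  1.82320384 -0.42273587  1.36801196  0.4128499 ]
```

```bash
python3 -m handwheel '[[0.03,[0,0,-0.002],[0,6.5,0]],[0.03,[0,0,-0.002],[0,6.5,0]],[0.03,[0,0,-0.002],[0,6.5,0]],[0.03,[0,0,-0.002],[0,6.5,0]],[0.03,[0,0,-0.002],[0,6.5,0]],[0.03,[0,0,-0.002],[0,6.5,0]],[0.03,[0,0,-0.002],[0,6.5,0]],[0.03,[0,0,-0.002],[0,6.5,0]]]'
python3 - <<'E'
from h import *
p,r=tool(); print(p, r.as_matrix().round(3), ctrl.get_obs()['contact_force'],ctrl.get_obs()['q'])
snap('wrist','f_wrist.png')
snap('top','f_top.png',(180,90,440,290),3)
E
```

```text
t: 5.68
tool_pos: [0.5414, 0.1146, 0.1052]
tool_rot: [1.589, 1.523, -0.968]
contact_force: [-0.6, 0.4, -6.8]
opening: 0.0383
[0.54135516 0.11459992 0.10524126] [[ 0.02   0.999 -0.037]
 [ 0.458 -0.042 -0.888]
 [-0.889  0.001 -0.458]] [-0.61833514  0.43203644 -6.81712553] [-0.16377102 -0.00625808  1.94881249  0.49225311  1.29571894 -0.28172953]
```

View pics/f_wrist.png

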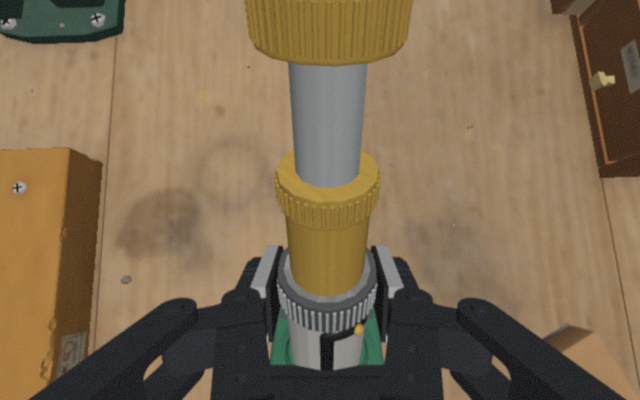

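View pics/f_top.png

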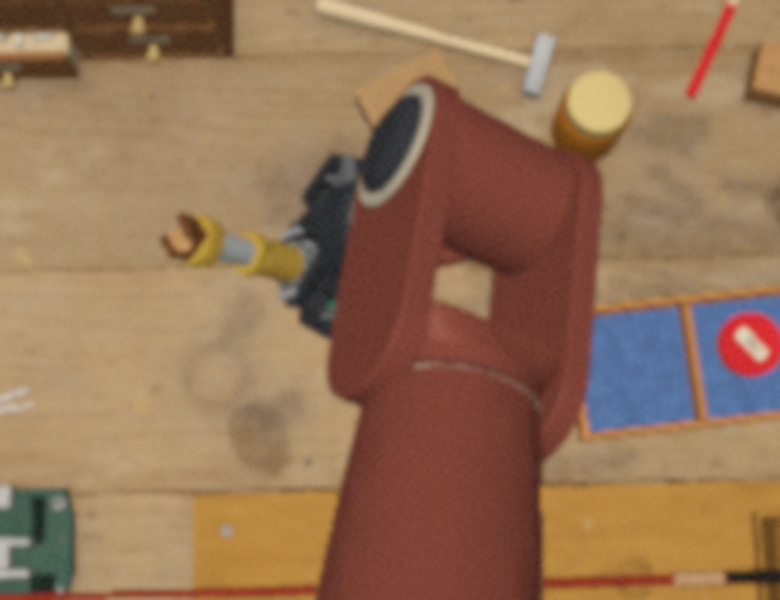

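```bash
python3 -m handwheel '[[0.03,[0,0,-0.002],[0,6.5,0]],[0.03,[0,0,-0.002],[0,6.5,0]],[0.03,[0,0,-0.002],[0,6.5,0]],[0.03,[0,0,-0.002],[0,6.5,0]],[0.03,[0,0,-0.002],[0,6.5,0]],[0.03,[0,0,-0.002],[0,6.5,0]],[0.03,[0,0,0],[0,0,0]]]'
python3 - <<'E'
from h import *
p,r=tool(); print(p, r.as_matrix().round(3), ctrl.get_obs()['contact_force'],ctrl.get_obs()['q'])
snap('wrist','g_wrist.png')
snap('side','g_side.png',(260,60,460,200),4)
E
```

```text
t: 6.37
tool_pos: [0.5401, 0.1231, 0.1087]
tool_rot: [2.037, 1.956, -0.444]
contact_force: [-1.3, -0.3, -7.2]
opening: 0.038
[0.54005421 0.12314777 0.10867333] [[ 0.035  0.999 -0.026]
 [ 0.912 -0.042 -0.407]
 [-0.408 -0.009 -0.913]] [-1.25944589 -0.27267197 -7.23178384] [-0.37986511  0.2333782   1.9526447   1.03578933  1.58534271 -0.68254174]
```

View pics/g_wrist.png

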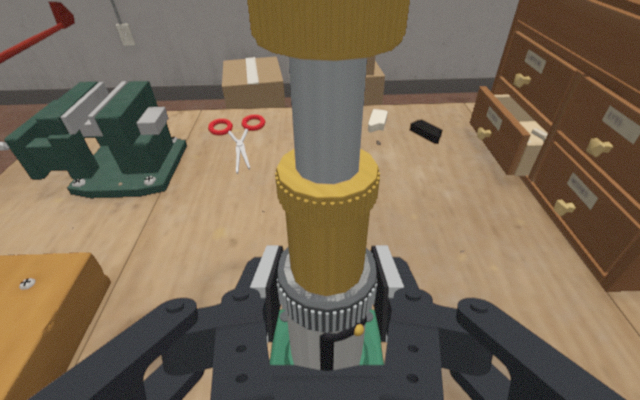

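View pics/g_side.png

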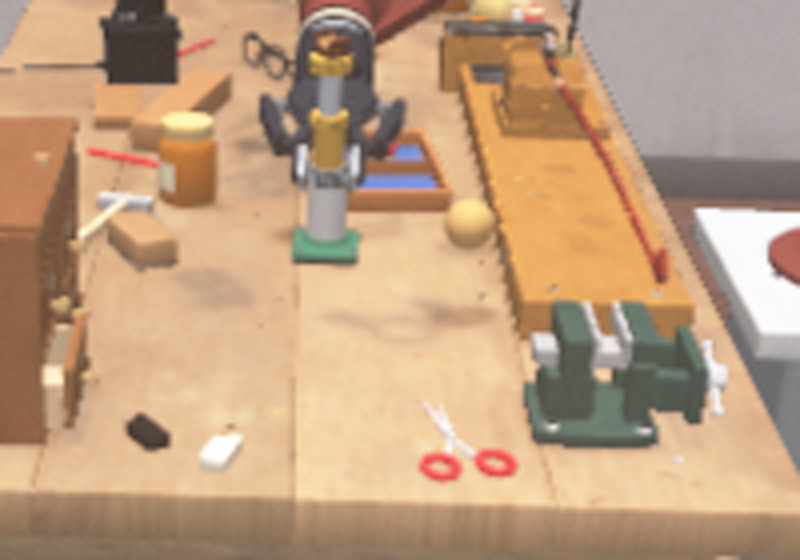

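```bash
python3 -m handwheel '[[0.03,[0,0,-0.001],[0,3,0]],[0.03,[0.0032,0,0.0084],[0,0,0]],[0.03,[0.0032,0,0.0084],[0,0,0]],[0.03,[0.0032,0,0.0084],[0,0,0]],[0.03,[0.0021,0,0.0056],[0,0,0]],[0.03,[0,0,0],[0,0,0]]]'
python3 -m handwheel '[[0.03,[0.0007,0,0.0019],[0,0,0]],[0.03,[0,0,0],[0,0,0]]]'
python3 - <<'E'
from h import *
snap('side','h_side.png',(260,60,420,160),5)
E
```

```text
t: 6.97
tool_pos: [0.5413, 0.124, 0.0797]
tool_rot: [2.067, 1.983, -0.386]
contact_force: [-1.1, 0.6, -6.6]
opening: 0.0383
t: 7.13
tool_pos: [0.5424, 0.1235, 0.0792]
tool_rot: [2.067, 1.981, -0.383]
contact_force: [0.4, -0.6, -6.4]
opening: 0.0384
```

View pics/h_side.png

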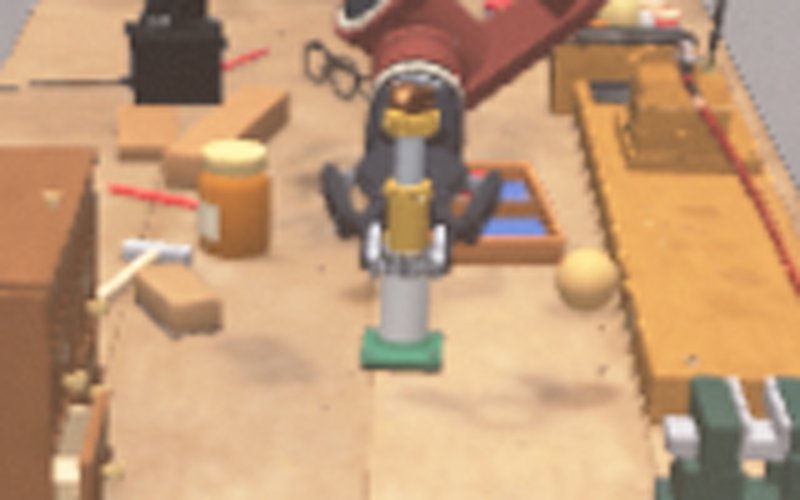

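```bash
python3 -m handwheel '[[0.03,[0.0015,0,0.0037],[0,0,0]],[0.03,[0,0,0],[0,0,0]]]'
python3 -m handwheel '[[0.03,[0.0007,0,0.0019],[0,0,0]],[0.03,[0,0,0],[0,0,0]]]'
python3 -m handwheel '[[0.03,[0.0007,0,0.0019],[0,0,0]],[0.03,[0,0,0],[0,0,0]]]'
```

```text
t: 7.35
tool_pos: [0.5423, 0.1234, 0.075]
tool_rot: [2.067, 1.981, -0.383]
contact_force: [0.1, 0.3, -6.4]
opening: 0.0386
t: 7.52
tool_pos: [0.5422, 0.1235, 0.073]
tool_rot: [2.068, 1.981, -0.383]
contact_force: [0.4, 0.2, -6.5]
opening: 0.0386
t: 7.68
tool_pos: [0.5422, 0.1235, 0.071]
tool_rot: [2.068, 1.981, -0.383]
contact_force: [0.4, 0.0, -6.6]
opening: 0.0382
```

```bash
python3 -m handwheel '[[0.03,[0.0004,0,0.0014],[0,0,0]],[0.03,[0,0,0],[0,0,0]]]'
python3 -m handwheel '[[0.03,[0.0004,0,0.0009],[0,0,0]],[0.03,[0,0,0],[0,0,0]]]'
python3 -m handwheel '[[0.03,[0.0004,0,0.0009],[0,0,0]],[0.03,[0,0,0],[0,0,0]]]'
```

```text
t: 7.85
tool_pos: [0.5423, 0.1236, 0.0705]
tool_rot: [2.068, 1.983, -0.38]
contact_force: [-0.7, 1.5, -4.3]
opening: 0.0383
t: 8.02
tool_pos: [0.5424, 0.1238, 0.0703]
tool_rot: [2.068, 1.984, -0.378]
contact_force: [-3.2, 2.9, 2.5]
opening: 0.0387
t: 8.18
tool_pos: [0.5423, 0.1241, 0.0702]
tool_rot: [2.068, 1.986, -0.376]
contact_force: [-4.1, 3.0, 6.8]
opening: 0.0385
```

```bash
python3 -m handwheel '[[0.05,[0,0,0],[0,0,0]],[0.07,[0,0,0],[0,0,0]],[0.085,[0,0,0],[0,0,0]],[0.085,[0,0,0],[0,0,0]],[0.085,[-0.015,0,0],[0,0,0]],[0.085,[-0.03,0,0],[0,0,0]],[0.085,[-0.03,0,0],[0,0,0]],[0.085,[-0.03,0,0],[0,0,0]]]'
python3 - <<'E'
from h import *
np.set_printoptions(precision=4,suppress=True)
o=snap('wrist','i_wrist.png'); print(o['t'],o['q'],o['tool_pos'])
c=cam('wrist',o)
for nm in ['prop_foot','prop_collar','prop_ring']:
    for d in ctrl.tip_of(nm,'wrist')[:1]: print(nm,d)
snap('side','i_side.png',(260,60,420,160),5)
E
```

```text
t: 8.85
tool_pos: [0.5379, 0.0238, 0.1062]
tool_rot: [2.067, 1.981, -0.383]
contact_force: [-0.3, -0.3, 0.1]
opening: 0.0851
8.85 [-0.5515  0.324   1.8752  0.9715  1.7291 -0.7737] [0.5379 0.0238 0.1062]
prop_foot {'centre': [267.6, 329.2], 'score': 0.61}
prop_collar {'centre': [197.3, 326.0], 'score': 0.63}
prop_ring {'centre': [50.2, 327.1], 'score': 0.76}
```

View pics/i_wrist.png

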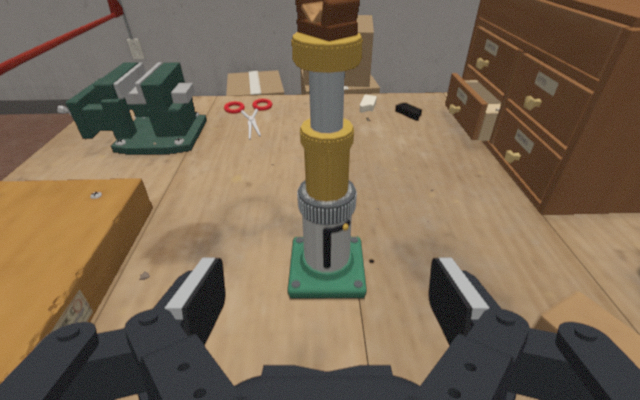

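View pics/i_side.png

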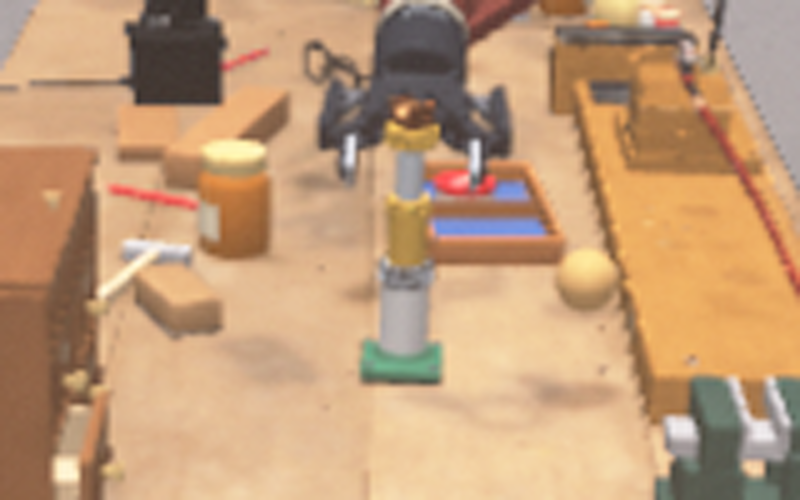

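```bash
python3 - <<'E'
from h import *
np.set_printoptions(precision=4,suppress=True)
o=ctrl.get_obs();c=cam('wrist',o)
for (v,u),z in [((267.6,329.2),0),((197.3,326),.076),((50.2,327.1),.178)]:
    print(onz('wrist',u,v,z,c=c))
for nm,z in [('prop_foot',0),('prop_collar',.076),('prop_ring',.178)]:
    for d in ctrl.tip_of(nm,'side')[:1]: print(nm,d, onz('side',d['centre'][1],d['centre'][0],z))
plan([.540,.05,.30],Rtool(-2.5,0),11)
E
```

```text
[0.5449 0.113  0.    ]
[0.5421 0.1103 0.076 ]
[0.542  0.0919 0.178 ]
prop_foot {'centre': [134.1, 340.6], 'score': 0.87} [0.5398 0.1147 0.    ]
prop_collar {'centre': [114.8, 340.8], 'score': 0.96} [0.5421 0.1199 0.076 ]
prop_ring {'centre': [84.7, 342.8], 'score': 0.46} [0.5389 0.0959 0.178 ]
[-4.3, 0.1, -17.3] [-6.2, 0.1, -16.8] [-8.0, 0.1, -16.0] [-9.7, 0.1, -15.0] [-11.3, 0.1, -13.9] [-12.7, 0.1, -12.5] [-14.0, 0.1, -11.1] [-15.1, 0.1, -9.5] [-16.1, 0.1, -7.8] [-16.8, 0.1, -6.0] [-17.4, 0.1, -4.1] deg [0.01, -6.28, 0.01]
```

```bash
python3 -m handwheel '[[0.085,[-0.0043,0,-0.0173],[0,-6.28,0]],[0.085,[-0.0062,0,-0.0168],[0,-6.28,0]],[0.085,[-0.008,0,-0.016],[0,-6.28,0]],[0.085,[-0.0097,0,-0.015],[0,-6.28,0]],[0.085,[-0.0113,0,-0.0139],[0,-6.28,0]],[0.085,[-0.0127,0,-0.0125],[0,-6.28,0]],[0.085,[-0.014,0,-0.0111],[0,-6.28,0]],[0.085,[-0.0151,0,-0.0095],[0,-6.28,0]],[0.085,[-0.0161,0,-0.0078],[0,-6.28,0]],[0.085,[-0.0168,0,-0.006],[0,-6.28,0]]]'
python3 -m handwheel '[[0.085,[-0.0174,0,-0.0041],[0,-6.28,0]],[0.085,[0,0,-0.02],[0,0,0]],[0.085,[0,0,0],[0,0,0]]]'
python3 - <<'E'
from h import *
np.set_printoptions(precision=4,suppress=True)
o=snap('wrist','j_wrist.png'); print(o['t'],o['q'],o['tool_pos'],R.from_rotvec(o['tool_rot']).as_matrix().round(3))
c=cam('wrist',o)
for nm,z in [('prop_foot',0),('prop_collar',.076),('prop_ring',.178),('shellac_jar',0)]:
    for d in ctrl.tip_of(nm,'wrist')[:1]: print(nm,d, onz('wrist',d['centre'][1],d['centre'][0],z,c=c))
E
```

```text
t: 10.08
tool_pos: [0.5386, 0.0481, 0.2842]
tool_rot: [1.318, 1.263, -1.186]
contact_force: [1.1, -0.6, 0.1]
opening: 0.0853
t: 10.33
tool_pos: [0.5399, 0.0735, 0.3019]
tool_rot: [1.238, 1.191, -1.234]
contact_force: [-0.5, -0.1, -0.2]
opening: 0.085
10.3333 [-0.0016 -0.1729  1.7126  0.0007  1.5999  0.035 ] [0.5399 0.0735 0.3019] [[ 0.002  0.999 -0.037]
 [ 0.001 -0.037 -0.999]
 [-1.     0.002 -0.001]]
prop_foot {'centre': [122.7, 328.0], 'score': 0.78} [0.5446 0.1106 0.    ]
prop_collar {'centre': [127.4, 325.9], 'score': 0.69} [0.542  0.1121 0.076 ]
prop_ring {'centre': [143.2, 330.8], 'score': 0.92} [0.5456 0.1099 0.178 ]
shellac_jar {'centre': [297.0, 429.6], 'score': 0.75} [ 0.6828 -0.142   0.    ]
```

View pics/j_wrist.png

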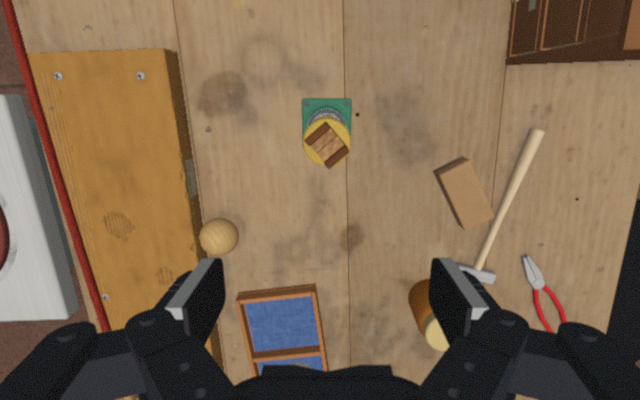

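```bash
python3 -m handwheel '[[0.085,[0,0.0008,-0.0187],[0,0,0]],[0.085,[0,0.0008,-0.0187],[0,0,0]],[0.085,[0.02,0,0],[0,0,0]],[0.085,[0.03,0,0],[0,0,0]],[0.085,[0.03,0,0],[0,0,0]],[0.085,[0.03,0,0],[0,0,0]],[0.085,[0.025,0,0],[0,0,0]],[0.085,[0,0,0],[0,0,0]]]' 25
python3 - <<'E'
from h import *
np.set_printoptions(precision=4,suppress=True)
o=snap('wrist','k_wrist.png'); print(o['t'],o['tool_pos'])
snap('side','k_side.png',(300,50,380,150),5)
E
```

```text
t: 11.25
tool_pos: [0.5387, 0.1053, 0.1579]
tool_rot: [1.234, 1.196, -1.252]
contact_force: [-1.1, -0.4, -0.5]
opening: 0.0851
11.25 [0.5387 0.1053 0.1579]
```

View pics/k_wrist.png

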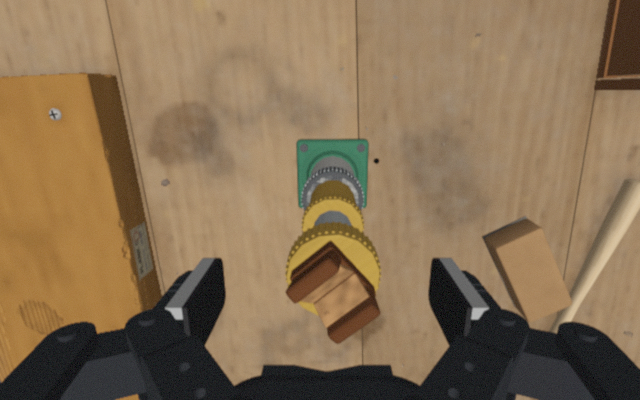

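View pics/k_side.png

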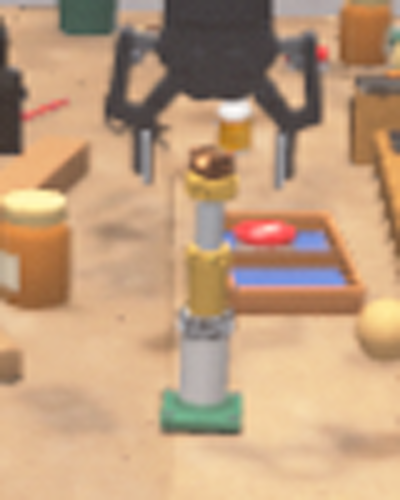

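```bash
python3 -m handwheel '[[0.085,[0,0,0],[0,0,0]]]'; python3 - <<'E'
from h import *
np.set_printoptions(precision=4,suppress=True)
o=ctrl.get_obs(); print(o['tool_pos'],R.from_rotvec(o['tool_rot']).as_matrix().round(3)); c=cam('wrist',o)
ctrl.get_image('wrist')
for nm,z in [('prop_foot',0),('prop_collar',.076),('prop_ring',.178)]:
    for d in ctrl.tip_of(nm,'wrist')[:1]: print(nm,d, onz('wrist',d['centre'][1],d['centre'][0],z,c=c))
for z in (.16,.17,.178): print(z,proj('wrist',[.543,.111,z],c=c))
E
```

```text
t: 11.43
tool_pos: [0.5443, 0.1061, 0.1674]
tool_rot: [1.242, 1.186, -1.239]
contact_force: [0.0, -0.1, -0.6]
opening: 0.085
[0.5443 0.1061 0.1674] [[ 0.003  0.999 -0.043]
 [-0.001 -0.043 -0.999]
 [-1.     0.003  0.   ]]
prop_foot {'centre': [172.9, 324.9], 'score': 0.6} [0.5443 0.1097 0.    ]
prop_collar {'centre': [194.2, 322.2], 'score': 0.85} [0.5426 0.1119 0.076 ]
prop_ring {'centre': [260.6, 322.8], 'score': 0.76} [0.5439 0.1129 0.178 ]
0.16 [321.4314 246.5147]
0.17 [321.178 256.177]
0.178 [320.9514 264.8212]
```

```bash
python3 -m handwheel '[[0.085,[0,-0.0005,-0.0055],[0,0,0]],[0.06,[0,0,0],[0,0,0]],[0.02,[0,0,0],[0,0,0]],[0.02,[0,0,0],[0,0,0]],[0.02,[0,0,0],[0,0,0]],[0.02,[0,0,0],[0,0,0]],[0.02,[0,0,0],[0,0,0]],[0.02,[0,0,0],[0,0,0]],[0.02,[0,0,0],[0,0,0]]]' 25
python3 - <<'E'
from h import *
np.set_printoptions(precision=4,suppress=True)
o=snap('wrist','l_wrist.png'); print(o['t'],o['tool_pos'],o['wrist_torque'])
snap('side','l_side.png',(300,50,380,150),5)
E
```

```text
t: 12.38
tool_pos: [0.5428, 0.1122, 0.1655]
tool_rot: [1.24, 1.189, -1.241]
contact_force: [-1.4, -0.5, 0.9]
opening: 0.0344
12.3833 [0.5428 0.1122 0.1655] [0.0079 0.1801 0.0184]
```

View pics/l_wrist.png

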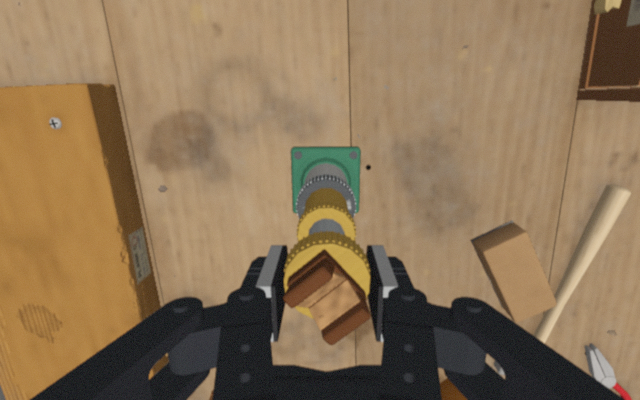

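View pics/l_side.png

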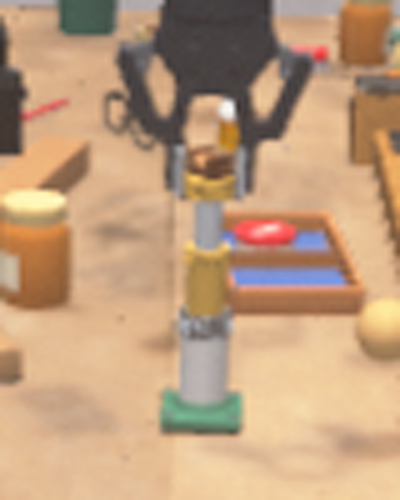

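```bash
python3 -m handwheel '[[0.02,[0.004,0,0],[0,0,0]],[0.02,[0.004,0,0],[0,0,0]],[0.02,[0.004,0,0],[0,0,0]]]'
python3 -m handwheel '[[0.02,[0.005,0,0],[0,0,0]],[0.02,[0.005,0,0],[0,0,0]],[0.02,[0.005,0,0],[0,0,0]],[0.02,[0.004,0,0],[0,0,0]]]'
python3 -m handwheel '[[0.02,[0,0,0],[0,0,0]]]'
```

```text
t: 12.73
tool_pos: [0.543, 0.1122, 0.1533]
tool_rot: [1.24, 1.188, -1.241]
contact_force: [-1.2, 0.0, 2.7]
opening: 0.0345
t: 13.07
tool_pos: [0.5426, 0.1122, 0.1336]
tool_rot: [1.24, 1.189, -1.241]
contact_force: [-1.5, 0.6, 3.5]
opening: 0.0348
t: 13.15
tool_pos: [0.5423, 0.1121, 0.1328]
tool_rot: [1.239, 1.189, -1.242]
contact_force: [0.1, 0.2, -3.7]
opening: 0.0346
```

```bash
python3 -m handwheel '[[0.02,[0.002,0,0],[0,0,0]],[0.02,[0,0,0],[0,0,0]]]'
python3 -m handwheel '[[0.02,[0.002,0,0],[0,0,0]],[0.02,[0,0,0],[0,0,0]]]'
python3 -m handwheel '[[0.02,[0.001,0,0],[0,0,0]],[0.02,[0,0,0],[0,0,0]]]'
python3 -m handwheel '[[0.02,[0.001,0,0],[0,0,0]],[0.02,[0,0,0],[0,0,0]]]'
```

```text
t: 13.32
tool_pos: [0.5426, 0.1121, 0.1318]
tool_rot: [1.239, 1.189, -1.241]
contact_force: [-1.7, 0.5, -1.6]
opening: 0.035
t: 13.48
tool_pos: [0.5428, 0.1121, 0.1303]
tool_rot: [1.24, 1.188, -1.241]
contact_force: [-1.2, 0.5, 0.2]
opening: 0.0349
t: 13.65
tool_pos: [0.5429, 0.1122, 0.1296]
tool_rot: [1.24, 1.188, -1.241]
contact_force: [-1.3, 0.3, 0.7]
opening: 0.0347
t: 13.82
tool_pos: [0.543, 0.1122, 0.1287]
tool_rot: [1.24, 1.188, -1.241]
contact_force: [-2.9, 0.3, 3.1]
opening: 0.0346
```

```bash
python3 -m handwheel '[[0.02,[0.001,0,0],[0,0,0]],[0.02,[0,0,0],[0,0,0]]]'
python3 -m handwheel '[[0.02,[0.001,0,0],[0,0,0]],[0.02,[0,0,0],[0,0,0]]]'
python3 -m handwheel '[[0.02,[0.001,0,0],[0,0,0]],[0.02,[0,0,0],[0,0,0]]]'
python3 - <<'E'
from h import *
snap('side','m_side.png',(300,50,380,150),5)
snap('wrist','m_wrist.png')
E
```

```text
t: 13.98
tool_pos: [0.5432, 0.1122, 0.1284]
tool_rot: [1.24, 1.188, -1.24]
contact_force: [-3.3, 0.6, 6.6]
opening: 0.035
t: 14.15
tool_pos: [0.5436, 0.1122, 0.1283]
tool_rot: [1.241, 1.187, -1.24]
contact_force: [-3.6, 0.5, 9.0]
opening: 0.035
t: 14.32
tool_pos: [0.5439, 0.1122, 0.1282]
tool_rot: [1.241, 1.187, -1.239]
contact_force: [-5.6, 0.6, 12.4]
opening: 0.0348
```

View pics/m_side.png

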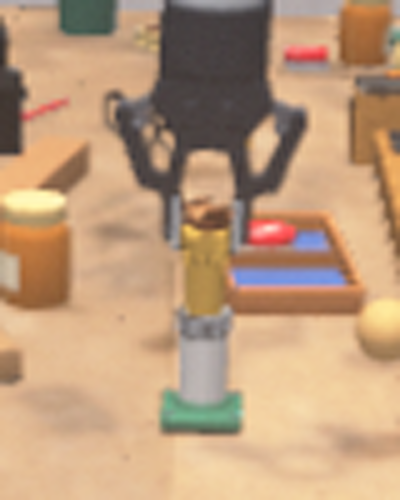

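View pics/m_wrist.png

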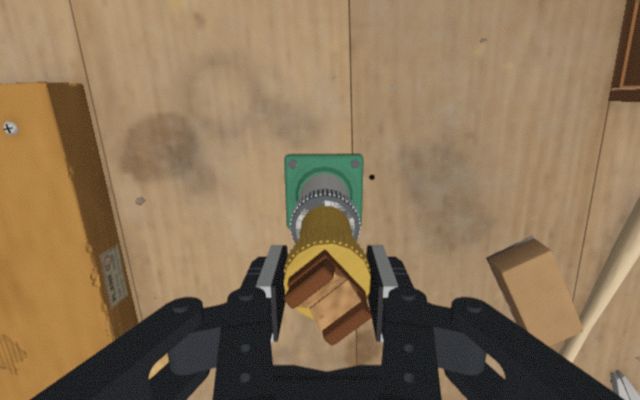

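```bash
python3 -m handwheel '[[0.02,[-0.002,0,0],[0,0,0]],[0.02,[0,0,0],[6,0,0]],[0.02,[0,0,0],[6,0,0]],[0.02,[0,0,0],[6,0,0]],[0.02,[0,0,0],[0,0,0]]]'
python3 - <<'E'
from h import *
np.set_printoptions(precision=4,suppress=True)
o=snap('wrist','n_wrist.png'); print(o['wrist_torque'],o['q'])
E
```

```text
t: 14.83
tool_pos: [0.5433, 0.1122, 0.1283]
tool_rot: [1.47, 1.016, -1.469]
contact_force: [-3.8, 0.3, 5.5]
opening: 0.0346
[ 0.1021  0.6419 -0.0708] [ 0.0698 -0.0282  1.8717 -0.0007  1.2972  0.4303]
```

View pics/n_wrist.png

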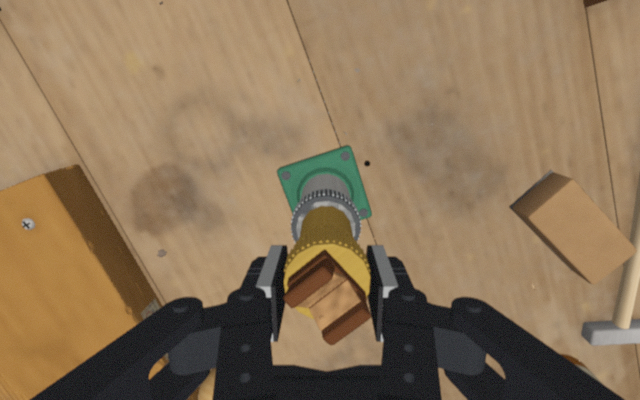

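```bash
python3 -m handwheel '[[0.02,[0,0,0],[6,0,0]],[0.02,[0,0,0],[6,0,0]],[0.02,[0,0,0],[0,0,0]]]'
python3 - <<'E'
from h import *
np.set_printoptions(precision=4,suppress=True)
o=ctrl.get_obs(); print(o['wrist_torque'],R.from_rotvec(o['tool_rot']).as_matrix()[:,1])
E
python3 -m handwheel '[[0.02,[0,0,0],[4,0,0]],[0.02,[0,0,0],[0,0,0]]]'
python3 - <<'E'
from h import *
np.set_printoptions(precision=4,suppress=True)
o=snap('wrist','o_wrist.png'); print(o['wrist_torque'],R.from_rotvec(o['tool_rot']).as_matrix()[:,1])
E
```

```text
t: 15.13
tool_pos: [0.5434, 0.1121, 0.1282]
tool_rot: [1.614, 0.883, -1.613]
contact_force: [-2.5, 0.6, 5.7]
opening: 0.0348
[ 0.0201  0.4709 -0.0107] [ 0.843  -0.538   0.0014]
t: 15.3
tool_pos: [0.5434, 0.112, 0.1281]
tool_rot: [1.66, 0.837, -1.659]
contact_force: [-2.7, 0.1, 5.7]
opening: 0.0351
[0.0027 0.4736 0.0041] [ 0.8049 -0.5934  0.0015]
```

View pics/o_wrist.png

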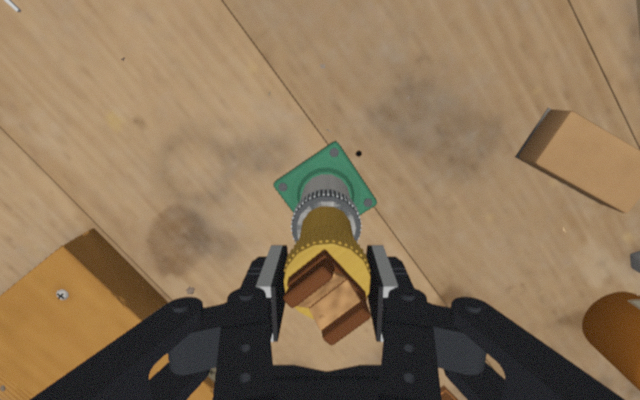

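```bash
for i in 1; do python3 -m handwheel '[[0.02,[0,0,0],[3.5,0,0]],[0.02,[0,0,0],[0,0,0]]]'
python3 -c "
from h import *
o=ctrl.get_obs(); print(o['wrist_torque'].round(3) if hasattr(o['wrist_torque'],'round') else o['wrist_torque'])"
python3 -m handwheel '[[0.02,[0,0,0],[3.5,0,0]],[0.02,[0,0,0],[0,0,0]]]'; done
python3 - <<'E'
from h import *
np.set_printoptions(precision=4,suppress=True)
o=snap('wrist','p_wrist.png'); print(o['wrist_torque'],R.from_rotvec(o['tool_rot']).as_matrix()[:,1])
E
```

```text
t: 15.52
tool_pos: [0.5432, 0.112, 0.1278]
tool_rot: [1.7, 0.794, -1.7]
contact_force: [-1.1, 0.1, 4.3]
opening: 0.0348
[-0.024  0.342  0.037]
t: 15.68
tool_pos: [0.5432, 0.112, 0.1277]
tool_rot: [1.741, 0.75, -1.74]
contact_force: [-2.2, -0.7, 4.3]
opening: 0.0348
[-0.0584  0.3396  0.0055] [ 0.7274 -0.6862  0.0012]
```

View pics/p_wrist.png

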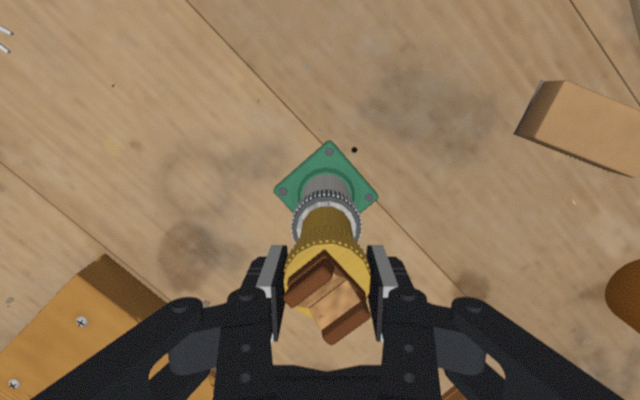

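```bash
python3 -m handwheel '[[0.02,[0.0015,0,0],[0,0,0]],[0.02,[0,0,0],[0,0,0]]]'
python3 -m handwheel '[[0.02,[0.001,0,0],[0,0,0]],[0.02,[0,0,0],[0,0,0]]]'
```

```text
t: 15.9
tool_pos: [0.543, 0.112, 0.1259]
tool_rot: [1.74, 0.751, -1.74]
contact_force: [-2.5, -0.9, 4.9]
opening: 0.0347
t: 16.07
tool_pos: [0.543, 0.112, 0.1249]
tool_rot: [1.74, 0.75, -1.741]
contact_force: [-1.7, -1.2, 4.6]
opening: 0.0348
```

```bash
python3 -m handwheel '[[0.02,[0.003,0,0],[0,0,0]],[0.02,[0.004,0,0],[0,0,0]],[0.02,[0.004,0,0],[0,0,0]],[0.02,[0,0,0],[0,0,0]]]'
python3 - <<'E'
from h import *
snap('side','q_side.png',(300,50,380,150),5)
E
```

```text
t: 16.4
tool_pos: [0.5425, 0.112, 0.1131]
tool_rot: [1.74, 0.75, -1.742]
contact_force: [-0.5, -0.3, 1.7]
opening: 0.035
```

View pics/q_side.png

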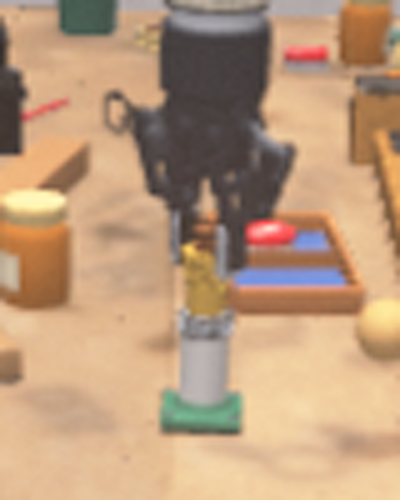

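Coarse tube is going in. Continue.

```bash
python3 -m handwheel '[[0.02,[0.004,0,0],[0,0,0]],[0.02,[0.004,0,0],[0,0,0]],[0.02,[0.004,0,0],[0,0,0]],[0.02,[0.003,0,0],[0,0,0]],[0.02,[0,0,0],[0,0,0]]]'
python3 -m handwheel '[[0.02,[0.002,0,0],[0,0,0]],[0.02,[0,0,0],[0,0,0]]]'
```

```text
t: 16.87
tool_pos: [0.5426, 0.112, 0.0984]
tool_rot: [1.741, 0.749, -1.743]
contact_force: [-1.4, -0.4, 0.9]
opening: 0.0351
t: 17.03
tool_pos: [0.5428, 0.112, 0.0968]
tool_rot: [1.741, 0.749, -1.742]
contact_force: [-2.1, -0.6, 3.2]
opening: 0.0348
```

```bash
python3 -m handwheel '[[0.02,[0.001,0,0],[0,0,0]],[0.02,[0,0,0],[0,0,0]]]'; python3 -m handwheel '[[0.02,[0.001,0,0],[0,0,0]],[0.02,[0,0,0],[0,0,0]]]'
```

```text
t: 17.2
tool_pos: [0.5429, 0.1121, 0.096]
tool_rot: [1.741, 0.749, -1.742]
contact_force: [-1.7, -0.3, 3.6]
opening: 0.0347
t: 17.37
tool_pos: [0.5429, 0.112, 0.095]
tool_rot: [1.741, 0.749, -1.742]
contact_force: [-2.8, -0.4, 4.4]
opening: 0.0346
```

```bash
python3 -m handwheel '[[0.02,[0.001,0,0],[0,0,0]],[0.02,[0,0,0],[0,0,0]]]'; python3 -m handwheel '[[0.02,[0.001,0,0],[0,0,0]],[0.02,[0,0,0],[0,0,0]]]'; python3 -m handwheel '[[0.02,[0.001,0,0],[0,0,0]],[0.02,[0,0,0],[0,0,0]]]'
```

```text
t: 17.53
tool_pos: [0.5429, 0.1121, 0.0939]
tool_rot: [1.741, 0.749, -1.742]
contact_force: [-2.3, -1.5, 3.9]
opening: 0.0349
t: 17.7
tool_pos: [0.5432, 0.1121, 0.0938]
tool_rot: [1.742, 0.749, -1.742]
contact_force: [-4.2, -0.9, 8.2]
opening: 0.0348
t: 17.87
tool_pos: [0.5436, 0.1122, 0.0938]
tool_rot: [1.742, 0.748, -1.741]
contact_force: [-4.8, -1.1, 11.5]
opening: 0.0348
```

```bash
python3 -m handwheel '[[0.02,[0.001,0,0],[0,0,0]],[0.02,[0,0,0],[0,0,0]]]'; python3 -m handwheel '[[0.02,[0.001,0,0],[0,0,0]],[0.02,[0,0,0],[0,0,0]]]'
python3 - <<'E'
from h import *
snap('side','r_side.png',(300,50,380,150),5)
snap('wrist','r_wrist.png')
E
```

```text
t: 18.03
tool_pos: [0.544, 0.1122, 0.0938]
tool_rot: [1.743, 0.748, -1.74]
contact_force: [-7.1, -2.3, 16.5]
opening: 0.0347
t: 18.2
tool_pos: [0.5444, 0.1123, 0.0938]
tool_rot: [1.744, 0.748, -1.74]
contact_force: [-8.1, -2.0, 20.2]
opening: 0.035
```

View pics/r_side.png

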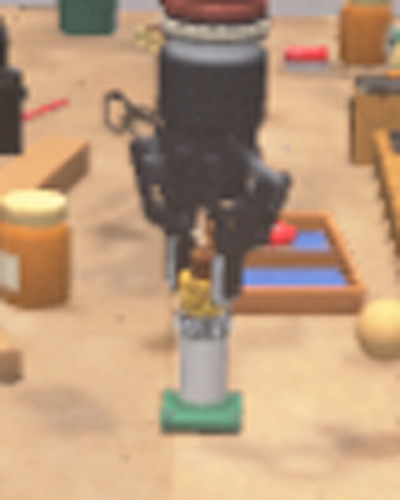

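View pics/r_wrist.png

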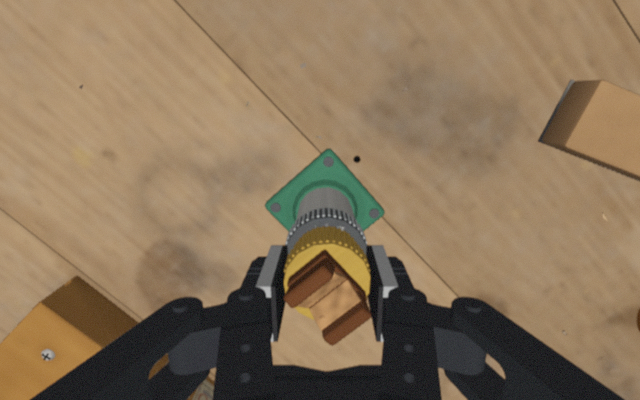

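```bash
python3 -m handwheel '[[0.02,[-0.0025,0,0],[0,0,0]],[0.02,[-0.0015,0,0],[0,0,0]],[0.02,[0,0,0],[0,0,0]]]'
python3 -m handwheel '[[0.045,[0,0,0],[0,0,0]],[0.06,[0,0,0],[0,0,0]],[0.065,[0,0,0],[0,0,0]],[0.065,[0,0,0],[0,0,0]]]'
python3 - <<'E'
from h import *
np.set_printoptions(precision=4,suppress=True)
o=snap('wrist','s_wrist.png'); print(o['tool_pos'],o['q'],o['t'])
snap('side','s_side.png',(300,50,380,150),5)
E
```

```text
t: 18.55
tool_pos: [0.5428, 0.112, 0.0937]
tool_rot: [1.741, 0.749, -1.742]
contact_force: [-2.5, -1.3, 3.1]
opening: 0.0346
t: 18.88
tool_pos: [0.5428, 0.1122, 0.0936]
tool_rot: [1.742, 0.749, -1.742]
contact_force: [-0.6, 0.4, 0.7]
opening: 0.0647
[0.5428 0.1122 0.0936] [ 0.0699  0.012   1.8946 -0.0005  1.2353  0.8282] 18.8833
```

View pics/s_side.png

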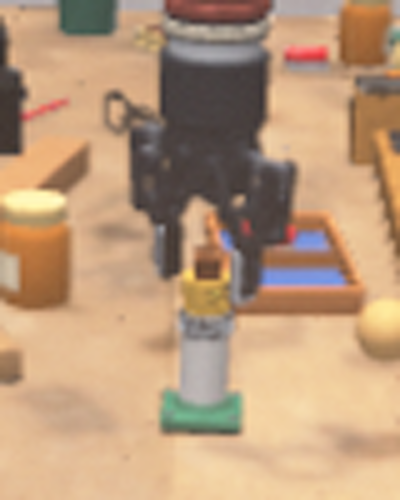

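View pics/s_wrist.png

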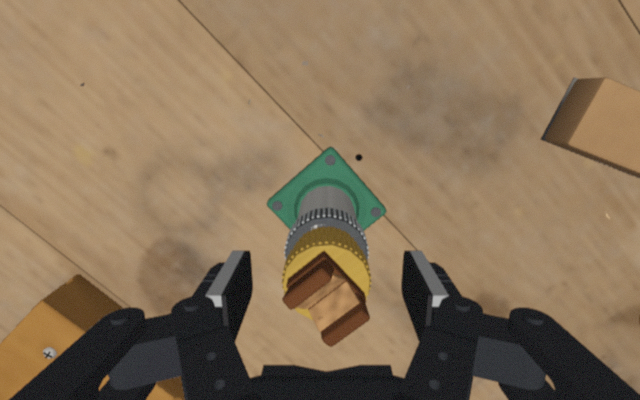

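```bash
python3 -m handwheel '[[0.065,[0.010,0,0],[0,0,0]],[0.065,[0.010,0,0],[0,0,0]],[0.065,[0.006,0,0],[0,0,0]],[0.065,[0.003,0,0],[0,0,0]],[0.065,[0,0,0],[0,0,0]]]'
python3 -m handwheel '[[0.065,[0.002,0,0],[0,0,0]],[0.065,[0,0,0],[0,0,0]]]'
python3 - <<'E'
from h import *
snap('side','t_side.png',(300,50,380,150),5)
E
```

```text
t: 19.4
tool_pos: [0.5417, 0.112, 0.0631]
tool_rot: [1.739, 0.75, -1.745]
contact_force: [0.1, -0.3, 0.5]
opening: 0.0648
t: 19.57
tool_pos: [0.543, 0.1121, 0.0629]
tool_rot: [1.741, 0.749, -1.742]
contact_force: [-0.4, 1.2, 0.6]
opening: 0.0649
```

View pics/t_side.png

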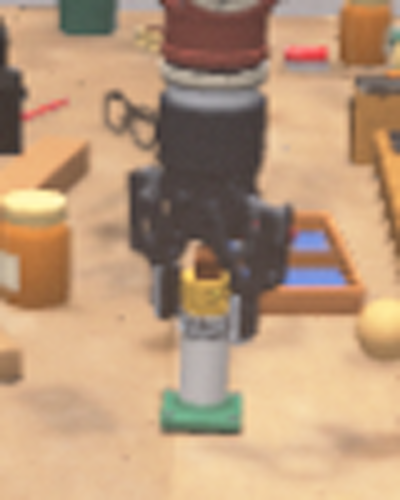

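```bash
python3 -m handwheel '[[0.03,[0,0,0],[0,0,0]],[0.03,[0,0,0],[0,0,0]],[0.03,[0,0,0],[0,0,0]],[0.03,[0,0,0],[0,0,0]],[0.03,[0,0,0],[0,0,0]]]' 50
python3 -m handwheel '[[0.03,[-0.004,0,0],[0,0,0]],[0.03,[-0.006,0,0],[0,0,0]],[0.03,[-0.015,0,0],[0,0,0]],[0.03,[-0.025,0,0],[0,0,0]],[0.03,[-0.02,0,0],[0,0,0]],[0.03,[0,0,0],[0,0,0]]]'
python3 - <<'E'
from h import *
np.set_printoptions(precision=4,suppress=True)
snap('side','u_side.png',(300,30,380,150),5)
o=snap('wrist','u_wrist.png'); c=cam('wrist',o)
for d in ctrl.tip_of('tray_bay','top')[:1]: print(d,onz('top',d['centre'][1],d['centre'][0],.006))
E
```

```text
t: 20.03
tool_pos: [0.5431, 0.1124, 0.0637]
tool_rot: [1.742, 0.749, -1.742]
contact_force: [-3.0, 0.7, 4.6]
opening: 0.0381
t: 20.53
tool_pos: [0.5454, 0.1121, 0.1371]
tool_rot: [1.747, 0.746, -1.735]
contact_force: [2.6, 0.7, -4.4]
opening: 0.0386
{'centre': [215.2, 386.0], 'score': 0.56} [ 0.4605 -0.1588  0.006 ]
```

View pics/u_side.png

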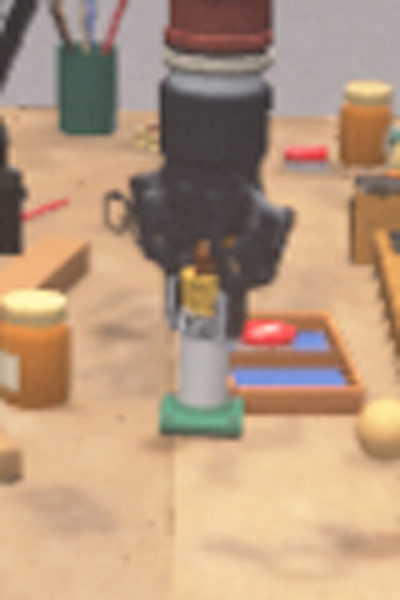

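View pics/u_wrist.png

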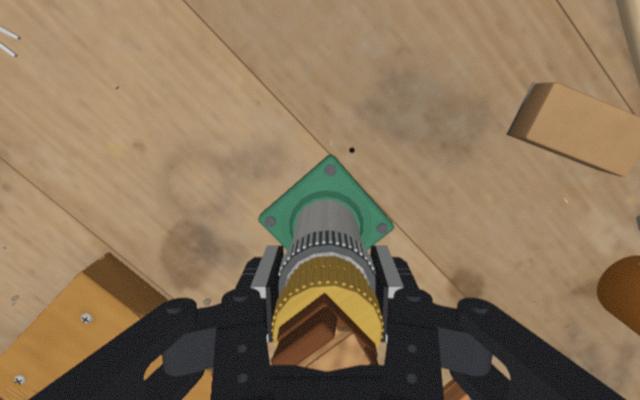

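```bash
python3 - <<'E'
from h import *
np.set_printoptions(precision=4,suppress=True)
c=cam('top')
for z in (.006,.024):
    for u,v in [(372.3,196),(407.7,192.7),(412.3,230),(376.3,234.7)]: print(z,onz('top',u,v,z,c=c))
E
```

```text
0.006 [ 0.5111 -0.126   0.006 ]
0.006 [ 0.5176 -0.2181  0.006 ]
0.006 [ 0.4211 -0.2239  0.006 ]
0.006 [ 0.4113 -0.1314  0.006 ]
0.024 [ 0.5083 -0.1231  0.024 ]
0.024 [ 0.5148 -0.2135  0.024 ]
0.024 [ 0.42   -0.2191  0.024 ]
0.024 [ 0.4104 -0.1284  0.024 ]
```

```bash
python3 - <<'E'
from h import *
p,r=tool(); print(p)
Rt=R.from_euler('z',8,degrees=True)*r
# level the tool exactly down
M=Rt.as_matrix(); y=M[:,1].copy(); y[2]=0; y/=np.linalg.norm(y); x=np.array([0,0,-1.]); Rt=R.from_matrix(np.c_[x,y,np.cross(x,y)])
plan([.465,-.172,.137],Rt,10)
E
```

```text
[0.54176457 0.11194309 0.1312057 ]
[-0.5, 14.0, 25.9] [-0.5, 13.6, 26.1] [-0.5, 13.2, 26.3] [-0.5, 12.9, 26.5] [-0.5, 12.5, 26.6] [-0.6, 12.1, 26.8] [-0.6, 11.7, 27.0] [-0.6, 11.4, 27.1] [-0.6, 11.0, 27.3] [-0.6, 10.6, 27.4] deg [-0.8, 0.01, 0.01]
```

```bash
python3 -m handwheel '[[0.03,[0,0.007,0.013],[-0.7,0,0]],[0.03,[0,0.014,0.026],[-0.8,0,0]],[0.03,[0,0.0134,0.0262],[-0.8,0,0]],[0.03,[0,0.013,0.0264],[-0.8,0,0]],[0.03,[0,0.0127,0.0265],[-0.8,0,0]],[0.03,[0,0.0123,0.0267],[-0.8,0,0]],[0.03,[0,0.012,0.027],[-0.8,0,0]],[0.03,[0,0.0115,0.027],[-0.8,0,0]],[0.03,[0,0.0112,0.0272],[-0.8,0,0]],[0.03,[0,0.0108,0.0274],[-0.8,0,0]]]'
python3 -m handwheel '[[0.03,[0,0.005,0.0137],[0,0,0]],[0.03,[0,0,0],[0,0,0]],[0.03,[0,0,0],[0,0,0]]]'
python3 - <<'E'
from h import *
np.set_printoptions(precision=4,suppress=True)
o=snap('wrist','v_wrist.png'); print(o['tool_pos'],o['q'],o['t'])
snap('side','v_side.png',(300,50,400,125),8)
snap('top','v_top.png',(340,160,480,260),5)
for z in (.006,.024):
  M=Rtool(5.,0); 
  print(z,[proj('wrist',[.465+dx,-.172+dy,z],c=cam('wrist',o)).round() for dx,dy in [(0,0),(.05,.047),(-.05,.047),(.05,-.047),(-.05,-.047)]])
E
```

```text
t: 21.52
tool_pos: [0.4693, -0.1588, 0.1303]
tool_rot: [1.647, 0.853, -1.653]
contact_force: [1.6, 0.3, -6.3]
opening: 0.038
t: 21.77
tool_pos: [0.466, -0.1722, 0.1307]
tool_rot: [1.65, 0.851, -1.654]
contact_force: [-0.1, 1.2, -6.5]
opening: 0.0382
[ 0.466  -0.1722  0.1307] [-0.5039 -0.1721  2.0005 -0.0001  1.3173  0.1186] 21.7667
0.006 [array([325., 190.]), array([343., 102.]), array([238., 179.]), array([410., 201.]), array([309., 267.])]
0.024 [array([325., 197.]), array([344., 103.]), array([232., 185.]), array([416., 209.]), array([308., 278.])]
```

View pics/v_wrist.png

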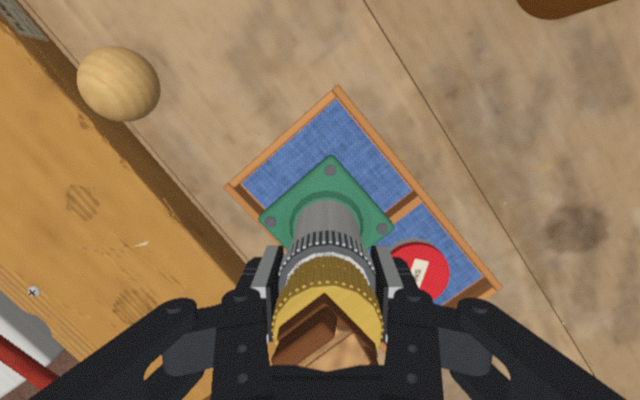

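View pics/v_side.png

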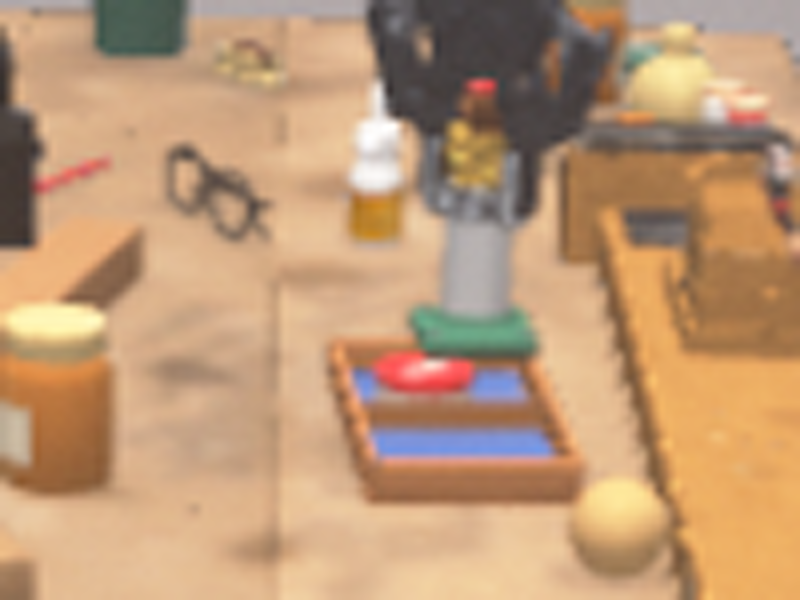

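View pics/v_top.png

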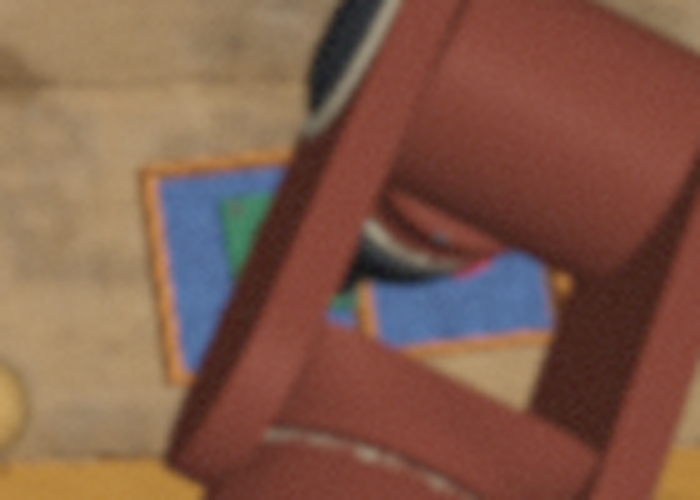

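```bash
python3 - <<'E'
from h import *
from scipy.optimize import least_squares
np.set_printoptions(precision=4,suppress=True)
o=ctrl.get_obs();c=cam('wrist',o)
# outer top rim corners z=.024 ; full tray outer: +x/+y (337,86), -x/+y (228,186) ; inner floor corner and right inner corner
for nm,u,v,z in [('outer +x+y',337,86,.024),('outer -x+y',226,187,.024),('inner top +x+y',335,98,.024),('inner -x+y floor',243,190,.024),('inner +x-y',412,193,.024),('tray +x-y outer',499,290,.024)]:
    print(nm,onz('wrist',u,v,z,c=c))
E
python3 - <<'E'
from h import *
im=cv2.imread('pics/v_wrist.png')[70:310,210:510]; cv2.imwrite('pics/v2.png',cv2.resize(im,None,fx=2.5,fy=2.5,interpolation=cv2.INTER_CUBIC))
E
```

```text
outer +x+y [ 0.5184 -0.1123  0.024 ]
outer -x+y [ 0.4111 -0.123   0.024 ]
inner top +x+y [ 0.5128 -0.1179  0.024 ]
inner -x+y floor [ 0.4198 -0.132   0.024 ]
inner +x-y [ 0.5204 -0.2065  0.024 ]
tray +x-y outer [ 0.5349 -0.3169  0.024 ]
```

View pics/v2.png

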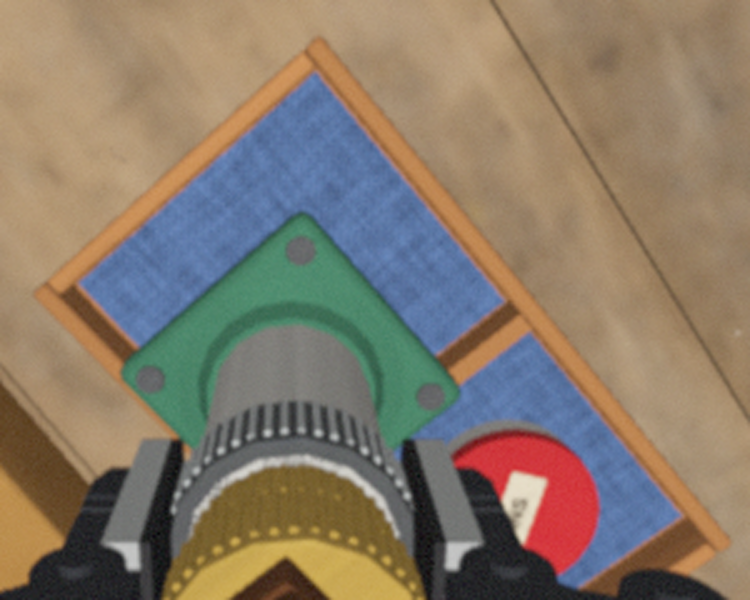

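```bash
python3 -m handwheel '[[0.03,[0.008,0,0],[0,0,0]],[0.03,[0.012,0,0],[0,0,0]],[0.03,[0.012,0,0],[0,0,0]],[0.03,[0.012,0,0],[0,0,0]],[0.03,[0.008,0,0],[0,0,0]],[0.03,[0.005,0,0],[0,0,0]],[0.03,[0,0,0],[0,0,0]]]'
python3 -m handwheel '[[0.03,[0.001,0,0],[0,0,0]],[0.03,[0,0,0],[0,0,0]]]'
python3 -m handwheel '[[0.03,[0.001,0,0],[0,0,0]],[0.03,[0,0,0],[0,0,0]]]'
```

```text
t: 22.5
tool_pos: [0.4664, -0.1717, 0.074]
tool_rot: [1.648, 0.852, -1.653]
contact_force: [0.2, 0.3, -6.3]
opening: 0.0382
t: 22.67
tool_pos: [0.468, -0.1727, 0.0757]
tool_rot: [1.649, 0.847, -1.649]
contact_force: [0.4, -0.5, -6.3]
opening: 0.0386
t: 22.83
tool_pos: [0.4681, -0.1726, 0.0749]
tool_rot: [1.65, 0.847, -1.649]
contact_force: [0.1, -0.0, -6.2]
opening: 0.0382
```

```bash
python3 -m handwheel '[[0.03,[0.003,0,0],[0,0,0]],[0.03,[0,0,0],[0,0,0]]]'
python3 -m handwheel '[[0.03,[0.001,0,0],[0,0,0]],[0.03,[0,0,0],[0,0,0]]]'
python3 -m handwheel '[[0.03,[0.001,0,0],[0,0,0]],[0.03,[0,0,0],[0,0,0]]]'
```

```text
t: 23.0
tool_pos: [0.4675, -0.1723, 0.071]
tool_rot: [1.649, 0.848, -1.65]
contact_force: [0.3, -1.6, -6.0]
opening: 0.0386
t: 23.17
tool_pos: [0.4675, -0.1723, 0.07]
tool_rot: [1.649, 0.849, -1.65]
contact_force: [0.7, 0.1, -7.1]
opening: 0.0383
t: 23.33
tool_pos: [0.4677, -0.1723, 0.0698]
tool_rot: [1.649, 0.849, -1.65]
contact_force: [-2.8, 2.8, -0.3]
opening: 0.0383
```

```bash
python3 -m handwheel '[[0.03,[0.001,0,0],[0,0,0]],[0.03,[0,0,0],[0,0,0]]]'
```

```text
t: 23.5
tool_pos: [0.4678, -0.1723, 0.0698]
tool_rot: [1.649, 0.849, -1.65]
contact_force: [-5.6, 3.5, 5.5]
opening: 0.0381
```

```bash
python3 -m handwheel '[[0.03,[-0.001,0,0],[0,0,0]],[0.045,[0,0,0],[0,0,0]],[0.06,[0,0,0],[0,0,0]],[0.065,[0,0,0],[0,0,0]],[0.065,[0,0,0],[0,0,0]],[0.065,[-0.01,0,0],[0,0,0]],[0.065,[-0.02,0,0],[0,0,0]],[0.065,[-0.03,0,0],[0,0,0]],[0.065,[-0.04,0,0],[0,0,0]],[0.065,[-0.04,0,0],[0,0,0]]]'
python3 -m handwheel '[[0.065,[-0.02,0,0.03],[0,0,0]],[0.065,[0,0,0.03],[0,0,0]],[0.065,[0,0,0],[0,0,0]],[0.065,[0,0,0],[0,0,0]]]'
python3 - <<'E'
from h import *
np.set_printoptions(precision=4,suppress=True)
o=snap('wrist','w_wrist.png'); print(o['tool_pos'],o['t'])
snap('side','w_side.png',(300,50,400,125),8)
snap('top','w_top.png',(340,160,480,260),5)
E
```

```text
t: 24.33
tool_pos: [0.4669, -0.1719, 0.2107]
tool_rot: [1.649, 0.849, -1.651]
contact_force: [0.7, 0.1, 0.9]
opening: 0.0651
t: 24.67
tool_pos: [0.4325, -0.222, 0.2306]
tool_rot: [1.651, 0.845, -1.65]
contact_force: [-1.0, 0.4, -0.1]
opening: 0.0649
[ 0.4325 -0.222   0.2306] 24.6667
```

View pics/w_wrist.png

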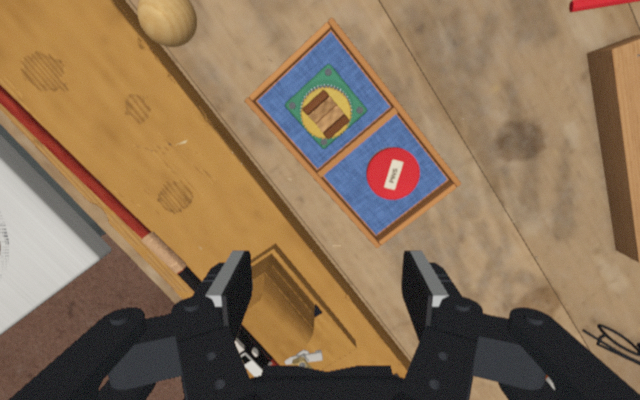

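View pics/w_side.png

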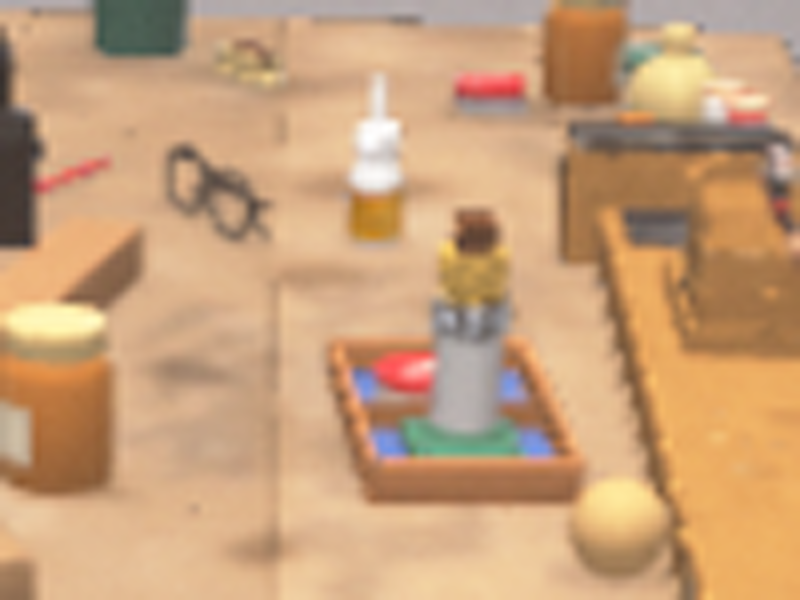

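```bash
python3 - <<'E'
from h import *
np.set_printoptions(precision=1,suppress=True)
for z in (.006,.018,.074,.09,.102,.109,.116,.135,.140): 
    p=proj('side',[.468,-.172,z]); print(z,p,(p-[300,50])*8)
o=snap('side','x_side.png',(330,65,390,115),12)
E
```

```text
0.006 [357.2 107. ] [457.5 455.7]
0.018 [357.4 104.2] [458.8 433.7]
0.074 [358.1  91.1] [465.  328.9]
0.09 [358.4  87.3] [466.9 298.4]
0.102 [358.5  84.4] [468.2 275.4]
0.109 [358.6  82.7] [469.  261.8]
0.116 [358.7  81. ] [469.8 248.3]
0.135 [359.   76.4] [472.  211.2]
0.14 [359.1  75.2] [472.6 201.4]
```

View pics/x_side.png

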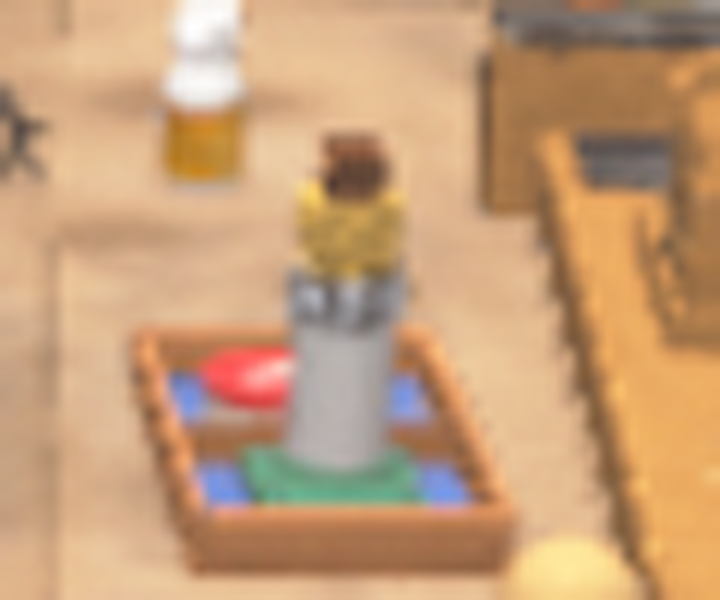

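```bash
python3 -c "
from station import ctrl
print(ctrl.get_obs()['t']); print(ctrl.finish_job())"
```

```text
24.8667
the job is handed in; nothing more can be done
None
```

The prop is standing closed in the empty bay of the tray, and I handed the job in at about 25 s of the 58 allowed.

- **Standing up:** I gripped the prop by its collar, tipped it upright in the air and set it on the bare bench.
- **Fine tube:** gripped by the ring, it went in about 37 mm to a hard stop.
- **Coarse tube:** I turned the ring about 41° clockwise. The tube then slid in about 34 mm to its hard stop.
- **Force:** the highest push I read was about 20 N.
- **Move to the tray:** I carried it by the barrel collar and set it down until I felt the felt. I then released it and backed away; the gripper touched nothing at hand-in.

**Last checks:**
- The wrist and side pictures show the prop upright near the middle of the bay. The fork top is within about 2 mm of where it should be when fully closed, but the pictures would not show a gap of 1–2 mm.
- The tin was in its bay. The side picture still showed the jar. I did not take a final overall picture of the sanding block and scissors, but nothing I did went near them.
- The detector and my corner measurement of the bay centre disagreed by about 1 cm. I used the corners, and the wrist picture over the tray agreed with them.

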